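Unlock a laboratory shaker and build its dish rack

TASK

The dish shaker is back from storage: two transport locks are snapped into its deck. Pinch each lock's two sprung tabs together, pull it out and put it in the small steel tray. Then build the rack: lower every loose white dish tier on the bench over the four posts, one on another, and last of all the cover with the grey handle, handle up, each lying flat and fully down. Leave the dish stack, the bottle and the flask where they are.

Things in the scene. Friction and masses are not known exactly. Their poses are not given: they have to be found in the camera images.
- shaker: white shaker housing 200 (its x) x 150 (y) x 60 mm (z), fixed to the bench, with an aluminium deck on top. Origin: centre of its underside at bench height.
- deck (a point): centre of the shaker's deck surface, 60 mm above the bench; axes as the shaker's, z up. Four steel posts, 8 mm across with round tips, stand on the deck at x = +-52, y = +-17 mm and are 52 mm tall. Two slots 26 (x) x 47 mm (y), centred at x = +-27, y = 0 mm in the 6 mm deck plate, hold the locks.
- lock1: grey plastic transport lock, 84 g, snapped into the deck slot at deck x = +27 mm. Origin: on its centre line, level with the deck surface when snapped in; z up, x and y then along the deck's. Core 20 (x) x 22 (y) mm, z = -16 to 30 mm; flange 36 (x) x 22 x 5 mm rests on the deck. Sprung barbed tabs on its +-y sides: it comes out only with both pinched fully in, then freely, straight up 17 mm.
- lock2: grey plastic transport lock, 84 g, snapped into the deck slot at deck x = -27 mm. Origin: on its centre line, level with the deck surface when snapped in; z up, x and y then along the deck's. Core 20 (x) x 22 (y) mm, z = -16 to 30 mm; flange 36 (x) x 22 x 5 mm rests on the deck. Sprung barbed tabs on its +-y sides: it comes out only with both pinched fully in, then freely, straight up 17 mm.
- tab1_left (a joint): inward travel (m) of the tab on the +y side of lock1: 0 at rest, 0.007 fully in; spring 2.7 N to start, 9 N fully in. Tabs are upright, dark, 18 mm wide (x), 4 mm thick, z = -16 to 36 mm of the lock; 44 mm over both outer faces at rest, 30 mm pinched. Barbs at z = -16 to -8 mm, 56 mm across, catch under the deck plate and clear the slot from about 0.005.
- tab1_right (a joint): inward travel (m) of the tab on the -y side of lock1: 0 at rest, 0.007 fully in; spring 2.7 N to start, 9 N fully in. Tabs are upright, dark, 18 mm wide (x), 4 mm thick, z = -16 to 36 mm of the lock; 44 mm over both outer faces at rest, 30 mm pinched. Barbs at z = -16 to -8 mm, 56 mm across, catch under the deck plate and clear the slot from about 0.005.
- tab2_left (a joint): inward travel (m) of the tab on the +y side of lock2: 0 at rest, 0.007 fully in; spring 2.7 N to start, 9 N fully in. Tabs are upright, dark, 18 mm wide (x), 4 mm thick, z = -16 to 36 mm of the lock; 44 mm over both outer faces at rest, 30 mm pinched. Barbs at z = -16 to -8 mm, 56 mm across, catch under the deck plate and clear the slot from about 0.005.
- tab2_right (a joint): inward travel (m) of the tab on the -y side of lock2: 0 at rest, 0.007 fully in; spring 2.7 N to start, 9 N fully in. Tabs are upright, dark, 18 mm wide (x), 4 mm thick, z = -16 to 36 mm of the lock; 44 mm over both outer faces at rest, 30 mm pinched. Barbs at z = -16 to -8 mm, 56 mm across, catch under the deck plate and clear the slot from about 0.005.
- tier1: white plastic dish tier, plate 130 (its x) x 56 (y) x 14 mm (z), 90 g, four square 12 mm through holes at x = +-52, y = +-17 mm, two round 37 mm dish rings marked on top. Origin: centre of underside, z up. Same either way round. Starts flat on the bench at one of four places left and right of the shaker; two or three tiers are present. Grip across the 56 mm, midway along.
- tier2: white plastic dish tier, plate 130 (its x) x 56 (y) x 14 mm (z), 90 g, four square 12 mm through holes at x = +-52, y = +-17 mm, two round 37 mm dish rings marked on top. Origin: centre of underside, z up. Same either way round. Starts flat on the bench at one of four places left and right of the shaker; two or three tiers are present. Grip across the 56 mm, midway along.
- tier3: white plastic dish tier, plate 130 (its x) x 56 (y) x 14 mm (z), 90 g, four square 12 mm through holes at x = +-52, y = +-17 mm, two round 37 mm dish rings marked on top. Origin: centre of underside, z up. Same either way round. Starts flat on the bench at one of four places left and right of the shaker; two or three tiers are present. Grip across the 56 mm, midway along.
- cover: white plastic cover plate 130 (its x) x 56 (y) x 8 mm with the same four holes as the tiers (x = +-52, y = +-17 mm), 100 g, and a grey handle bar on top 60 (x) x 18 (y) mm, reaching from 8 to 42 mm above its underside. Origin: centre of its underside, z up. Same either way round. Lies on the bench at the start, at one of the same four places.
- tray: small open steel tray, fixed, 105 (its x) x 125 mm (y) outside, 22 mm high, walls 4 mm, floor 4 mm thick; beside the shaker to the left or the right. Origin: centre of its underside at bench height.
- dishes: bystander, not part of the job: leave it standing where it is. Origin: centre of its underside. Stack of closed clear dishes, 89 mm across, 60 mm high, beside the shaker on the side away from the tray.
- bottle: bystander, not part of the job: leave it standing where it is. Origin: centre of its underside. Amber bottle with a green cap, 64 mm across, 130 mm high, far out on the left or the right.
- flask: bystander, not part of the job: leave it standing where it is. Origin: centre of its underside. Conical glass flask, 68 mm across, 105 mm high, on the other side from the bottle.
There are look-alikes about, which are no part of the job. What is shaped like the tier3 but black is not meant. Of the things like the tray, leave any that is orange; of the rest the larger one is meant.

How it is judged:
On the way, in this order (a step that is already met when the one before it is completed fails the run):
1. a lock, both its tabs pinched in, is drawn up out of the deck (((value of joint each of tab1_left, tab1_right above 0.0045 m and z of lock1 in the frame of deck between 0.012 and 0.06 m and horizontal distance between lock1 and deck below 0.05 m) or (value of joint each of tab2_left, tab2_right above 0.0045 m and z of lock2 in the frame of deck between 0.012 and 0.06 m and horizontal distance between lock2 and deck below 0.05 m))), for 0.05 s.
2. both locks lie in the tray (x of lock1 in the frame of tray between -0.052 and 0.052 m and y of lock1 in the frame of tray between -0.062 and 0.062 m and height (world z) of each of lock1, lock2 below 0.045 m and x of lock2 in the frame of tray between -0.052 and 0.052 m and y of lock2 in the frame of tray between -0.062 and 0.062 m), for 0.2 s.
3. every tier lies flat on the posts, fully down on the deck or on the tier below (horizontal distance between each of tier1, tier2, tier3 and deck below 0.004 m and z of tier1 in the frame of deck between -0.003 and 0.0305 m and angle between each of tier1, tier2, tier3's own z axis and vertical below 0.04 rad and angle between the x axis of each of tier1, tier2, tier3 and the x axis of deck, either way round below 0.08 rad and z of tier2 in the frame of deck between -0.003 and 0.0305 m and z of tier3 in the frame of deck between -0.003 and 0.0305 m), for 0.2 s.
At the end, for the whole second after the job is handed in: Both locks lie in the tray (origins over the tray floor, below 45 mm). Every tier present is on all four posts within 4 mm and 0.08 rad of the deck's centre and axes, level within 0.04 rad and fully down; the cover likewise on top of them, handle up. All at rest (all of step 2 and all of step 3 and horizontal distance between cover and deck below 0.004 m and z of cover in the frame of deck between 0.0255 and 0.0445 m and angle between cover's own z axis and vertical below 0.04 rad and angle between the x axis of cover and the x axis of deck, either way round below 0.08 rad and linear speed of each of tier1, tier2, tier3, cover, lock1, lock2 below 0.02 m/s); the robot touches nothing.
It fails at once if the dish stack, bottle or flask is displaced by more than 30 mm or tipped (distance of any of dishes, bottle, flask from where it was at the start of the episode above 0.03 m or angle between any of dishes, bottle, flask's own z axis and vertical above 0.3 rad).
Of tier1, tier2, tier3 only 2 to 3 are there at a start; the rules pass over those that are not, and their reading is None.
At some moment in a run one of tier1, tier2, tier3, cover may be knocked a few centimetres aside while the robot is not near it.
It also fails if it takes over 200 s, if anything falls off the work surface, if the arm or the gripper's body presses on something with over 40 N, if the wrist force passes 120 N, or if a joint passes its speed limit or range.

ROBOT

A 6-joint arm with a two-finger parallel gripper is mounted at the origin on the work surface. World frame = base frame: x ahead of the robot, y to its left, z up, the work surface at z = 0. Lengths are in m, angles in rad, forces in N, time in s.
With the tool pointing down it reaches from about 0.325 to 0.85 m from the base axis. Payload 4.4 kg.
Tool frame: the origin (TCP) lies at the centre of the arm's flange, where the gripper is bolted on; the fingertips stand 199 mm ahead of it and the grasp point (between the pads) lies 180 mm ahead of it (robot.pinch_z is the distance from the TCP to the grasp point, in m); z points along the fingers, y is the direction in which the jaws open and shut (so a half turn about z gives the same grasp; the last joint's range is limited). The gripper opens to 94 mm and grips with 3 to 60 N. Pads are 16 mm wide; open, the fingers measure 119 mm over their backs; the gripper's body (75 mm by 177 mm) begins 78 mm behind the grasp point.
Start: joints at [1.065, 0.207, 1.542, -0, 1.393, -0.15], TCP at [0.2, 0.539, 0.405] pointing down, gripper open.
Joint ranges: [-2.73, 2.73], [-0.86, 2.22], [0.23, 2.46], [-1.11, 4.25], [0.08, 2.63], [-2.82, 2.82]. Speed limits (rad/s): [2.79, 2.79, 3.14, 3.14, 3.14, 3.14].

INTERFACE

Orientations are given as a unit quaternion [w, x, y, z].
In Python, from rig import robot gives the robot as it stands.
- The arm moves only by the tool apply_moves, never from a script. Its argument "moves" is a list of rows, each a list of 3 entries, a list of its own where there are three numbers: the shift along the tool's x, y, z in cm, then the turn, a rotation vector about the tool's x, y, z in rad, then the opening, from 0 (shut) to 1 (fully open). A call has 1 to 8 rows; each row shifts and turns the commanded pose from where the row before left it, along the tool's axes as they then stand; what a row does not reach is not made up. A row lasts 1/10 s, in which the tool goes at most 50 mm and 8.59 degrees, less where a joint would pass 70% of its speed; a pose out of reach is approached as far as the arm can. A call is refused whole if a number of a shift passes 5 or a number of a turn 0.15, either way. A call with a gripper value outside its range is refused whole. The fingers move at their own pace and stop on an object; "force" is the grip in N (left out, the last holds). Time passes only in rows, so rows that do not move let the fingers close. It gives the time, the measured TCP pose, the force and the opening at its end, in the units of the state.
- robot.get_state(): the state, without advancing time (a new reading comes with each control period).
- robot.grab_frame(name): name is "scene" or "top" or "wrist"; returns (picture, depth): 384x512x3 uint8, blue, green, red; 384x512 float32, m along the optical axis (not along the pixel's ray), 0 where there is no reading.
- robot.get_calibration(name): a dict with "camera_matrix" (3x3 intrinsics, pixels), "world_from_camera" (4x4, takes a point from camera to world coordinates); the wrist camera has in their place "tool_from_camera" (4x4, takes a point from camera to tool coordinates, whose origin is the TCP and whose axes are the flange's). Camera axes: x right, y down, z forward; pixel columns grow to the right and rows downward; lengths in m; the calibration is good to about 2 mm. A picture is of the moment at which its call begins: read the wrist's pose just before it. get_calibration takes no time and is no camera call.
- robot.job_done(): hands the job in, once; it reports no verdict.
The state is a dict: "time_s": time; "joint_positions": joint angles; "dq": joint speeds; "effort": joint torques, N m; "tool_pos": TCP position; "tcp_rot": TCP orientation; "ft_force": force on the tool from outside, world axes, zero at the start; "moment": the same for the moment, N m; "finger_gap": finger opening in m.
Only numpy, scipy, OpenCV 4.12 (cv2) and the standard library are available. Lean on these libraries where they do the work, as an engineer would, in place of code of your own. Each camera call takes 0.05 s, during which the arm holds its last target.

## Working session

There is one attempt and no reset: what is moved stays moved. The work goes in short steps, Python scripts to look and compute and a tool call to move; the robot and the scene stay as the last step left them, time stands still between calls to the robot, and variables do not carry over. Pictures are saved under pics/ and viewed, and the job is handed in when it is done.

Besides the shell and the picture viewer there is one more tool, called as name([rows], argument=value, ...), one row to a line, values as JSON. apply_moves: Moves the arm, as the interface text tells. Its arguments: {"type":"object","properties":{"moves":{"type":"array"},"force":{"type":"number"}},"required":["moves"]}

```bash
ls; mkdir -p pics
cat > h.py <<'E'
import numpy as np, cv2
from rig import robot
def grab(n,name):
    im,d=robot.grab_frame(n); cv2.imwrite(f'pics/{name}.png',im); np.save(f'pics/{name}_d.npy',d); return im,d
E
python3 - <<'E'
from h import *
for n in ['scene','top','wrist']:
    im,d=grab(n,n+'0')
    c=robot.get_calibration(n)
    for k,v in c.items(): print(n,k,np.round(v,4).tolist() if not isinstance(v,str) else v)
s=robot.get_state(); print(s); print(robot.pinch_z)
E
```

```text
pics
scene camera_matrix [[407.6515, 0.0, 262.6031], [0.0, 407.6515, 189.8022], [0.0, 0.0, 1.0]]
scene world_from_camera [[0.3334, 0.6694, -0.6639, 1.2581], [0.9428, -0.2341, 0.2374, -0.2677], [0.0035, -0.705, -0.7092, 0.803], [0.0, 0.0, 0.0, 1.0]]
top camera_matrix [[363.2379, 0.0, 250.7357], [0.0, 363.2379, 189.5099], [0.0, 0.0, 1.0]]
top world_from_camera [[-0.0065, -0.9971, 0.0761, 0.4474], [-0.9996, 0.0087, 0.0286, -0.0188], [-0.0292, -0.0758, -0.9967, 1.1796], [0.0, 0.0, 0.0, 1.0]]
wrist camera_matrix [[324.3631, 0.0, 252.3255], [0.0, 324.3631, 191.4028], [0.0, 0.0, 1.0]]
wrist tool_from_camera [[0.0002, -0.9678, -0.2517, 0.0719], [1.0, 0.0002, 0.0001, 0.0002], [-0.0, -0.2517, 0.9678, 0.0193], [0.0, 0.0, 0.0, 1.0]]
{'time_s': 0.15, 'joint_positions': array([ 1.06451172e+00,  2.07237879e-01,  1.54263474e+00,  2.08632172e-05,
        1.39351506e+00, -1.50508029e-01]), 'dq': array([-9.37219073e-04, -1.12478091e-03, -3.48930442e-03, -1.60912981e-03,
       -8.58498441e-05, -8.89838343e-04]), 'effort': array([-2.44443308e-04, -3.71314788e+01, -2.81812978e+01,  6.99624885e-02,
        3.27072095e-02, -1.11254840e-04]), 'tool_pos': array([0.20015543, 0.53873469, 0.40374526]), 'tcp_rot': array([-2.99187899e-04,  1.76953332e-01,  9.84218834e-01, -8.46237301e-04]), 'ft_force': array([-0.0147102 ,  0.42516539, -0.35317661]), 'moment': array([-0.03139768, -0.00460032,  0.03178651]), 'finger_gap': 0.09407907202289051}
0.1804
```

View pics/top0.png

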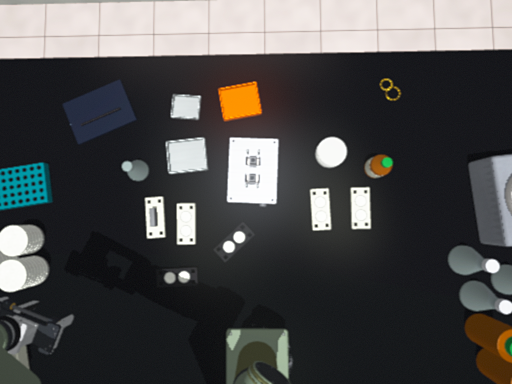

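View pics/scene0.png

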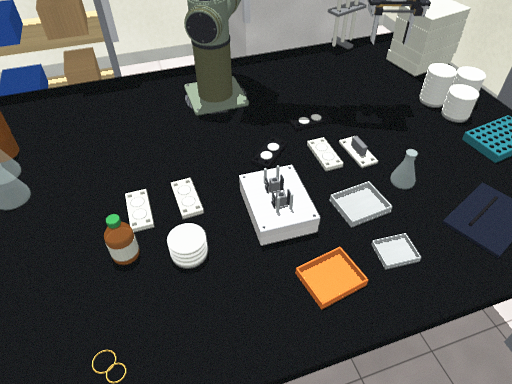

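View pics/wrist0.png

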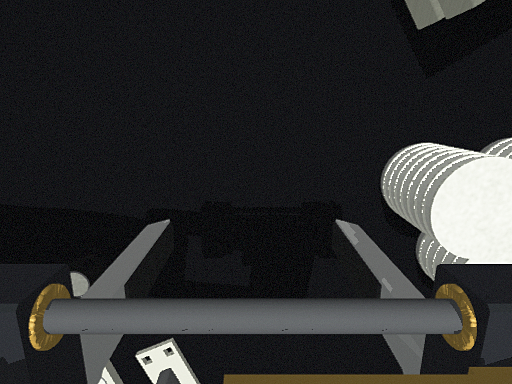

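Top view: the white tiers are at (186,224), (320,209) and (361,208), and the cover with the grey bar is at (154,217). The black tier look-alikes at (177,277) and (233,242) are not meant. Tray candidates are (240,101), which is orange and so excluded, (186,107), which is small, and (187,155), which is the larger non-orange one. I'll confirm in a crop and measure.

```bash
cat >> h.py <<'E'
def cal(n):
    c=robot.get_calibration(n); K=np.array(c['camera_matrix'])
    if n=='wrist':
        s=robot.get_state(); w,x,y,z=s['tcp_rot']
        from scipy.spatial.transform import Rotation as R
        T=np.eye(4); T[:3,:3]=R.from_quat([x,y,z,w]).as_matrix(); T[:3,3]=s['tool_pos']
        return K,T@np.array(c['tool_from_camera'])
    return K,np.array(c['world_from_camera'])
def plane(K,T,uv,z):
    uv=np.atleast_2d(uv).astype(float)
    r=np.c_[(uv[:,0]-K[0,2])/K[0,0],(uv[:,1]-K[1,2])/K[1,1],np.ones(len(uv))]@T[:3,:3].T
    t=(z-T[2,3])/r[:,2]; return T[:3,3]+r*t[:,None]
def rects(im,K,T,mask,z,amin=100,amax=1e9):
    out=[]
    cs,_=cv2.findContours(mask.astype(np.uint8)*255,cv2.RETR_EXTERNAL,cv2.CHAIN_APPROX_NONE)
    for c in cs:
        if not amin<cv2.contourArea(c)<amax: continue
        p=plane(K,T,c[:,0,:],z)[:,:2]*1000
        (cx,cy),(w,h),a=cv2.minAreaRect(p.astype(np.float32))
        if w<h: w,h,a=h,w,a+90
        m=c[:,0,:].mean(0)
        out.append((m.round().tolist(),round(cx,1),round(cy,1),round(w,1),round(h,1),round((a+90)%180-90,2)))
    return out
E
python3 - <<'E'
from h import *
im=cv2.imread('pics/top0.png'); K,T=cal('top')
m=(im.min(2)>150)
for z in (0.014,0.06):
  print(z)
  for r in rects(im,K,T,m,z,150,6000): 
    if 100<r[0][0]<450 and r[0][1]>60: print(r)
cv2.imwrite('pics/c0.png',cv2.resize(im[75:250,130:400],None,fx=2.9,fy=2.9,interpolation=cv2.INTER_CUBIC))
g=(im.min(2)>70)
print('grey')
for r in rects(im,K,T,g,0.022,150,6000): 
    if 100<r[0][0]<450 and r[0][1]>60: print(r)
E
```

```text
0.014
([283.0, 352.0], 26.8, -79.2, 132.4, 24.8, -0.79)
([186.0, 223.0], 429.0, 225.2, 131.6, 55.2, 0.31)
([155.0, 217.0], 450.1, 325.3, 131.3, 58.8, 3.79)
([320.0, 209.0], 472.8, -206.6, 132.4, 59.3, 2.48)
([360.0, 208.0], 476.2, -333.5, 130.3, 59.5, -0.32)
([185.0, 155.0], 650.2, 224.4, 126.8, 107.4, -84.67)
([331.0, 152.0], 657.1, -245.1, 96.5, 94.6, 89.25)
([253.0, 171.0], 597.0, 9.1, 218.7, 160.3, -2.58)
([186.0, 106.0], 812.9, 228.4, 91.1, 77.5, 84.94)
0.06
([283.0, 352.0], 43.4, -76.8, 127.2, 23.8, -0.79)
([186.0, 223.0], 429.7, 215.6, 126.4, 53.0, 0.31)
([155.0, 217.0], 450.0, 311.7, 126.2, 56.5, 3.79)
([320.0, 209.0], 471.8, -199.2, 127.2, 57.0, 2.48)
([360.0, 208.0], 475.1, -321.0, 125.2, 57.2, -0.32)
([185.0, 155.0], 642.2, 214.8, 121.8, 103.2, -84.67)
([331.0, 152.0], 648.8, -236.1, 92.7, 90.9, 89.25)
([253.0, 171.0], 591.1, 8.0, 210.1, 153.9, -2.58)
([186.0, 106.0], 798.5, 218.7, 87.5, 74.5, 84.94)
grey
([257.0, 351.0], 22.0, -6.4, 199.3, 162.0, -88.67)
([237.0, 238.0], 377.3, 62.1, 105.1, 51.5, -45.45)
([186.0, 223.0], 430.6, 223.6, 134.0, 61.2, 0.3)
([155.0, 217.0], 450.2, 322.7, 135.2, 63.8, 4.06)
([320.0, 209.0], 472.5, -205.4, 136.2, 64.9, 2.73)
([360.0, 208.0], 475.8, -331.2, 135.6, 64.9, 0.04)
([135.0, 169.0], 609.0, 387.8, 86.9, 66.1, 45.38)
([253.0, 171.0], 593.5, 8.3, 225.5, 165.3, -2.56)
([186.0, 155.0], 649.0, 222.5, 133.5, 112.8, -84.61)
([331.0, 152.0], 654.8, -241.6, 106.5, 97.7, -63.87)
([186.0, 106.0], 810.8, 227.0, 98.1, 83.4, 85.31)
```

View pics/c0.png

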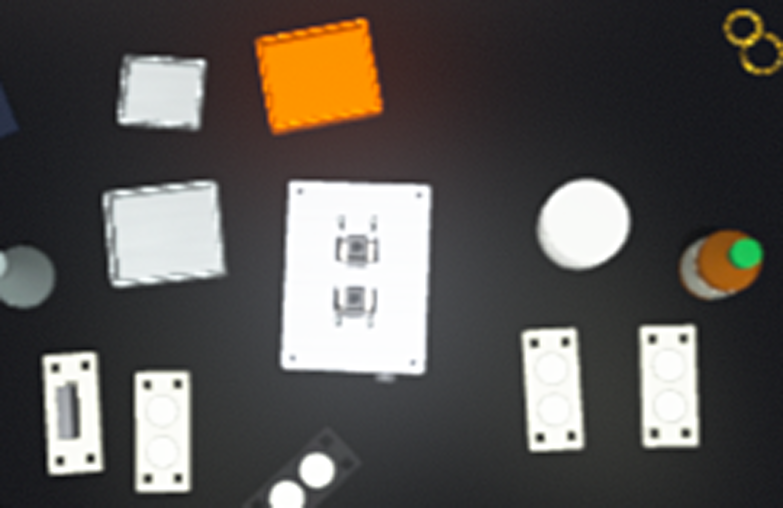

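The crop confirms it: the larger plain-steel tray (127 x 107 mm) is at image (187,155). There are three white tiers, with the cover on the left. Next I'll hover over the shaker and measure with the wrist camera.

```bash
cat > go.py <<'E'
# usage: go.py x y z(TCP, mm) [yawdeg]  -> tool-axis shift/turn needed
import sys; from h import *
from scipy.spatial.transform import Rotation as R
s=robot.get_state(); w,x,y,z=s['tcp_rot']; A=R.from_quat([x,y,z,w]).as_matrix()
p=np.array(s['tool_pos'])*1000; yaw=np.degrees(np.arctan2(A[1,0],A[0,0]))
a=[float(v) for v in sys.argv[1:]]
ty=np.radians(a[3]) if len(a)>3 else np.radians(yaw)
c,s_=np.cos(ty),np.sin(ty); B=np.array([[c,s_,0],[s_,-c,0],[0,0,-1]])
rv=R.from_matrix(A.T@B).as_rotvec()
d=(np.array(a[:3])-p)/10
print('t',round(s['time_s'],2),'pos',p.round(1),'yaw',round(yaw,2),'tilt',np.degrees(A[:2,2]).round(2),'gap',round(s['finger_gap']*1000,1),'F',s['ft_force'].round(1))
print('turn first (tool rotvec)',rv.round(4),' then shift cm',(B.T@d).round(2),'| shift without turn',(A.T@d).round(2))
E
python3 go.py 591 8 380 177.4
python3 - <<'E'
from h import *
im=cv2.imread('pics/top0.png'); 
cv2.imwrite('pics/c1.png',cv2.resize(im[125:215,210:300],None,fx=6,fy=6,interpolation=cv2.INTER_CUBIC))
E
```

```text
t 0.15 pos [200.2 538.7 403.7] yaw 159.62 tilt [-0.05 -0.09] gap 94.1 F [-0.   0.4 -0.4]
turn first (tool rotvec) [-0.0017 -0.0006 -0.3104]  then shift cm [-41.45 -51.25   2.37] | shift without turn [-55.12 -36.13   2.42]
```

View pics/c1.png

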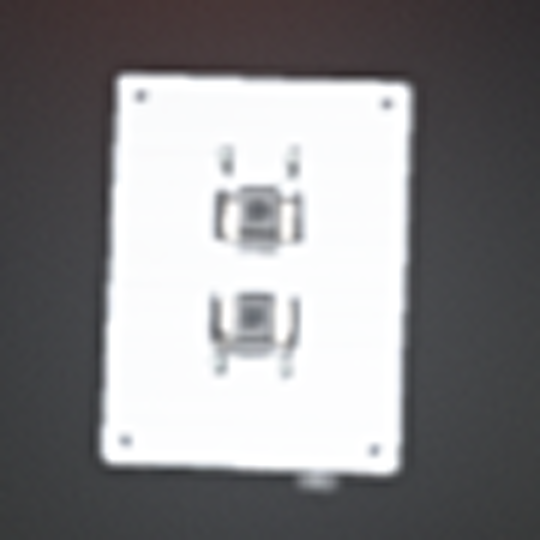

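The locks sit between the posts, upper at crop (258,212) and lower at (255,318), with their tabs on the left and right (±y).

apply_moves([
  [[0,-3,0],[0,0,-0.105],1],
  [[0,-3,0],[0,0,-0.105],1],
  [[0,-3,0],[0,0,-0.1],1],
  [[-3,-4,0],[0,0,0],1],
  [[-3,-4,0],[0,0,0],1],
  [[-3,-4,0],[0,0,0],1],
  [[-3,-4,0],[0,0,0],1],
  [[-3,-4,0],[0,0,0],1],
])

```text
time_s: 0.95
tool_pos: [0.3191, 0.2437, 0.4046]
tcp_rot: [0.0, 0.023, 1.0, 0.0]
ft_force: [0.4, 0.3, -0.2]
finger_gap: 0.0939
```

```bash
python3 go.py 591 8 380 177.4
```

```text
t 0.95 pos [319.1 243.7 404.6] yaw 177.41 tilt [0.03 0.02] gap 93.9 F [ 0.4  0.3 -0.2]
turn first (tool rotvec) [0.0003 0.0005 0.0002]  then shift cm [-28.23 -22.31   2.46] | shift without turn [-28.22 -22.32   2.47]
```

apply_moves([
  [[-3.5,-2.8,0.3],[0,0,0],1],
  [[-3.5,-2.8,0.3],[0,0,0],1],
  [[-3.5,-2.8,0.3],[0,0,0],1],
  [[-3.5,-2.8,0.3],[0,0,0],1],
  [[-3.5,-2.8,0.3],[0,0,0],1],
  [[-3.5,-2.8,0.3],[0,0,0],1],
  [[-3.5,-2.8,0.3],[0,0,0],1],
  [[-3.5,-2.8,0.3],[0,0,0],1],
])

```text
time_s: 1.75
tool_pos: [0.5892, 0.0074, 0.38]
tcp_rot: [-0.0, 0.023, 1.0, 0.0]
ft_force: [-0.0, 0.0, 0.0]
finger_gap: 0.0935
```

apply_moves([
  [[0,0,0],[0,0,0],1],
  [[0,0,0],[0,0,0],1],
])

```text
time_s: 1.95
tool_pos: [0.5883, 0.0082, 0.3795]
tcp_rot: [-0.001, 0.024, 1.0, 0.0]
ft_force: [-0.1, -0.1, -0.2]
finger_gap: 0.0943
```

```bash
python3 go.py 591 8 380 177.4
python3 - <<'E'
from h import *
K,T=cal('wrist'); np.savez('pics/w1_cal.npz',K=K,T=T)
grab('wrist','w1'); grab('top','top1')
E
```

```text
t 1.95 pos [588.3   8.2 379.5] yaw 177.28 tilt [-0.14  0.04] gap 94.3 F [-0.1 -0.1 -0.2]
turn first (tool rotvec) [ 0.0006 -0.0025 -0.0021]  then shift cm [-0.27 -0.01 -0.05] | shift without turn [-0.27 -0.01 -0.05]
```

View pics/w1.png

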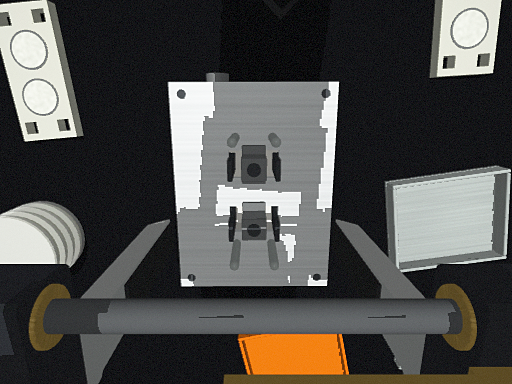

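The wrist view is clear: deck corners near (168,82), (338,82), (181,286) and (327,286), with the locks at (254,163) and (254,222).

Run:
```python
from h import *
f=np.load('pics/w1_cal.npz'); K,T=f['K'],f['T']
im=cv2.imread('pics/w1.png')
g=im.min(2); m=np.zeros_like(g)
m[76:294,150:360]=(g[76:294,150:360]>85)
m=cv2.morphologyEx(m,cv2.MORPH_CLOSE,np.ones((25,25)))
m=cv2.morphologyEx(m,cv2.MORPH_OPEN,np.ones((25,25)))
for r in rects(im,K,T,m>0,0.06,5000): print(r)
# screws
for bx in [(172,85,190,103),(317,85,335,103),(183,269,201,287),(307,269,325,287)]:
    x0,y0,x1,y1=bx; sub=g[y0:y1,x0:x1]; mm=(sub<80).astype(np.uint8)
    n,l,s,c=cv2.connectedComponentsWithStats(mm)
    for i in range(1,n):
        if 8<s[i,4]<150: print(bx,s[i,4],(c[i]+[x0,y0]).round(1),(plane(K,T,c[i]+[x0,y0],.06)*1000).round(1)[0])
cv2.imwrite('pics/w1c.png',cv2.resize(im[75:295,160:345],None,fx=2.7,fy=2.7))
d=np.load('pics/w1_d.npy'); 
# lock tops (darker) with depth
v,u=np.mgrid[120:260,215:295]; dd=d[120:260,215:295]
P=np.stack([(u-K[0,2])/K[0,0]*dd,(v-K[1,2])/K[1,1]*dd,dd],-1)@T[:3,:3].T+T[:3,3]
sel=(P[...,2]>.084)&(dd>0)
n,l,s,c=cv2.connectedComponentsWithStats(sel.astype(np.uint8))
for i in range(1,n):
    if s[i,4]>15:
        q=P[l==i]*1000; print((c[i]+[215,120]).round(1),s[i,4],np.median(q,0).round(1),q.min(0).round(1),q.max(0).round(1))
print('deck z',np.median((d>0)[180:195,230:300]), )
```

```text
([256.0, 182.0], 594.2, 14.8, 199.3, 167.6, -2.71)
(172, 85, 190, 103) 25 [179.7  93.4] [500.9 -52.1  60. ]
(317, 85, 335, 103) 36 [324.4  93.1] [506.7  76.2  60. ]
(183, 269, 201, 287) 35 [191.1 276.9] [681.1 -59.   60. ]
(183, 269, 201, 287) 9 [196. 286.] [691.8 -54.9  60. ]
(307, 269, 325, 287) 41 [316.3 276.5] [686.8  69.3  60. ]
(307, 269, 325, 287) 18 [315.5 286. ] [697.6  68.5  60. ]
[232.3 140.9] 112 [540.1  -4.9 110.6] [537.2  -9.   84.6] [545.   -1.5 113.6]
[274.7 140.6] 115 [541.5  27.7 110.9] [538.6  24.5  84.3] [546.4  31.8 113.4]
[253.4 168.7] 631 [566.   10.3  90.9] [556.5  -0.7  84.1] [576.8  21.5  93.3]
[229.5 169.7] 138 [565.1  -9.5  96.2] [556.8 -12.6  85.6] [574.6  -7.3  98. ]
[277.5 169.5] 138 [566.9  30.3  96.3] [558.6  28.1  84.6] [576.3  33.1  98.2]
[254. 228.] 570 [618.9   8.3  90.9] [609.8  -2.9  84.5] [630.1  19.4  93.9]
[230.8 229.3] 130 [617.2 -11.9  96.3] [610.4 -14.6  84.5] [628.4  -9.6  98.1]
[276.5 229.3] 135 [619.8  28.   96.1] [612.2  25.7  85.5] [630.4  30.9  98. ]
[235.1 254.6] 87 [641.6  -9.5  95.1] [640.5 -14.   84.3] [644.4  -6.1 106.3]
[272.6 254.4] 90 [643.   23.7  95.3] [641.8  20.   84. ] [645.8  27.9 106.1]
deck z 1.0
```

View pics/w1c.png

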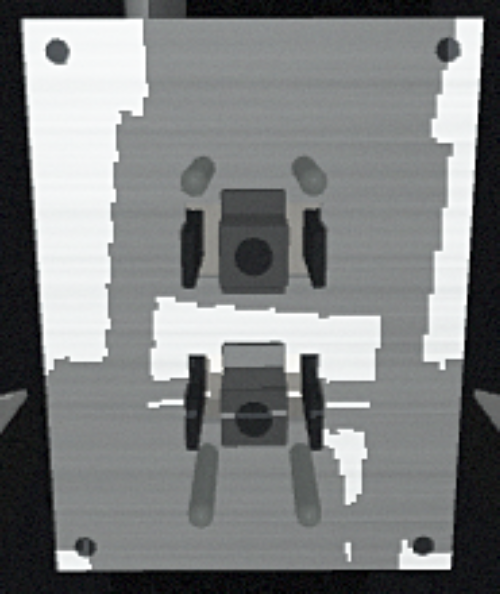

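The deck centre comes out at about (593, 9) mm with yaw -2.4°. That puts lock1 at about (620, 8) and lock2 at about (566, 10). I'll take lock1 first.

```bash
python3 go.py 619.7 8 300 177.6;python3 go.py 619.7 8 266 177.6
```

```text
t 2.05 pos [587.4   9.6 380.3] yaw 177.41 tilt [-0.07  0.03] gap 93.9 F [-0.2  0.5  0.5]
turn first (tool rotvec) [ 0.0005 -0.0013 -0.0033]  then shift cm [-3.23 -0.03  8.03] | shift without turn [-3.24 -0.02  8.03]
t 2.05 pos [587.4   9.6 380.3] yaw 177.41 tilt [-0.07  0.03] gap 93.9 F [-0.2  0.5  0.5]
turn first (tool rotvec) [ 0.0005 -0.0013 -0.0033]  then shift cm [-3.23 -0.03 11.43] | shift without turn [-3.25 -0.02 11.43]
```

```bash
cat >> h.py <<'E'
def avg(n=12,cam='wrist'):
    """mean measured pose over n camera periods (arm at rest); returns p(m), 3x3, imgs mean"""
    from scipy.spatial.transform import Rotation as R
    P=[];Q=[];I=[];D=[]
    for _ in range(n):
        s=robot.get_state(); P.append(s['tool_pos']); w,x,y,z=s['tcp_rot']; Q.append([x,y,z,w])
        im,d=robot.grab_frame(cam); I.append(im.astype(float)); D.append(d)
    return np.mean(P,0),R.from_quat(Q).mean().as_matrix(),np.mean(I,0).astype(np.uint8),np.median(D,0),np.std(P,0)
def wcal(p,A):
    c=robot.get_calibration('wrist'); T=np.eye(4); T[:3,:3]=A; T[:3,3]=p
    return np.array(c['camera_matrix']),T@np.array(c['tool_from_camera'])
E
sed -i "s/^s=robot.get_state.*/s=robot.get_state(); pa,A,_,_,sd=avg(10)/; s/^p=np.array(s\['tool_pos'\])/p=pa/" go.py
python3 go.py 619.7 8 266 177.6
python3 - <<'E'
from h import *
p,A,im,d,sd=avg(12); print((p*1000).round(2),sd*1000)
K,T=wcal(p,A)
def loc(u,v,z): return (plane(K,T,[u,v],z)*1000).round(1)[0]
g=im.min(2)
S=[]
for bx in [(172,85,190,103),(317,85,335,103),(183,269,201,284),(307,269,325,284)]:
    x0,y0,x1,y1=bx; sub=g[y0:y1,x0:x1]; mm=(sub<85).astype(np.uint8)
    n,l,s,c=cv2.connectedComponentsWithStats(mm)
    i=1+np.argmin([abs(s[k,4]-35) for k in range(1,n)]); S.append(loc(*(c[i]+[x0,y0]),.06)); print(s[i,4],S[-1])
S=np.array(S); print('centre',S.mean(0)); v=S[2]+S[3]-S[0]-S[1]; print(np.degrees(np.arctan2(v[1],v[0]))); v=S[1]-S[0]+S[3]-S[2]; print(np.degrees(np.arctan2(v[1],v[0]))-90)
v,u=np.mgrid[120:265,215:295]; dd=d[120:265,215:295]
P=np.stack([(u-K[0,2])/K[0,0]*dd,(v-K[1,2])/K[1,1]*dd,dd],-1)@T[:3,:3].T+T[:3,3]
sel=(P[...,2]>.086)&(dd>0)
n,l,s,c=cv2.connectedComponentsWithStats(sel.astype(np.uint8))
for i in range(1,n):
    if s[i,4]>15:
        q=P[l==i]*1000; t=q[q[:,2]>q[:,2].max()-4]; print((c[i]+[215,120]).round(1),s[i,4],t.mean(0).round(1),t.min(0).round(1),t.max(0).round(1))
E
```

```text
t 2.05 pos [587.6   9.7 380.9] yaw 177.44 tilt [0.01 0.01] gap 93.9 F [-0.2  0.5  0.5]
turn first (tool rotvec) [ 0.0001  0.0001 -0.0028]  then shift cm [-3.22 -0.04 11.49] | shift without turn [-3.21 -0.03 11.49]
[588.18   8.89 380.65] [0.0464839  0.09942757 0.08140894]
49 [501.  -51.3  60. ]
55 [506.5  76.6  60. ]
37 [681.4 -59.2  60. ]
41 [687.   69.4  60. ]
centre [593.975   8.875  60.   ]
-2.3958491404437217
-2.4779204423065693
[232.  140.1] 111 [541.   -5.2 111.5] [537.7  -8.7 109.1] [544.7  -1.7 113. ]
[274.4 140. ] 112 [542.4  28.4 111.5] [538.7  24.5 108.9] [546.2  32.2 112.9]
[253.4 168.4] 619 [566.6  10.7  90.9] [ 5.566e+02 -3.000e-01  8.890e+01] [577.1  21.6  92.4]
[229.4 168.6] 138 [565.6  -9.5  96.5] [557.  -11.8  94.3] [574.4  -7.5  97.3]
[277.3 169. ] 139 [567.3  30.2  96.4] [558.7  28.3  93.7] [576.3  32.3  97.6]
[253.1 227.5] 547 [620.1   7.9  91. ] [610.6  -3.2  89. ] [630.4  18.9  92.4]
[230.5 228.7] 132 [619.  -11.9  96.6] [610.9 -14.1  93.2] [628.3  -9.9  97.2]
[276.2 228.5] 122 [621.1  27.9  96.5] [612.6  26.   93.9] [630.1  30.   97.4]
[234.2 257. ] 139 [642.6  -9.8 110.7] [641.1 -13.6 108.4] [645.4  -6.1 112.4]
[272.4 256.9] 138 [644.1  23.8 110.9] [642.5  20.3 108.9] [645.8  27.2 112.6]
```

Deck: (593.6, 9.1), yaw -2.4°. Now descending over lock1.

apply_moves([
  [[-1.6,0,2],[0,0,-0.003],1],
  [[-1.65,0,2],[0,0,0],1],
  [[0,0,2],[0,0,0],1],
  [[0,0,2],[0,0,0],1],
  [[0,0,0],[0,0,0],1],
  [[0,0,0],[0,0,0],1],
])

```text
time_s: 3.75
tool_pos: [0.6206, 0.0074, 0.3005]
tcp_rot: [-0.0, 0.021, 1.0, 0.0]
ft_force: [0.0, -0.1, 0.3]
finger_gap: 0.0941
```

```bash
python3 go.py 620.3 8 266 177.6
python3 - <<'E'
from h import *
grab('wrist','w2')
E
```

```text
t 3.75 pos [621.    7.4 301.8] yaw 177.55 tilt [ 0.1  -0.01] gap 94.1 F [ 0.  -0.1  0.3]
turn first (tool rotvec) [-0.0002  0.0018 -0.0009]  then shift cm [0.07 0.06 3.58] | shift without turn [0.08 0.06 3.58]
```

View pics/w2.png

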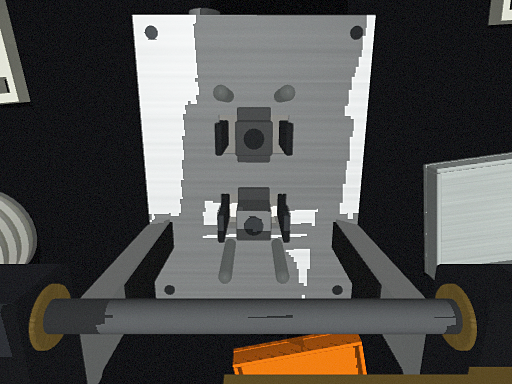

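The fingertips at (165,225) and (335,225) straddle lock1 at (253,218) symmetrically. I'll lower and pinch.

apply_moves([
  [[0,0.03,1.2],[0,0,0],1],
  [[0,0,1.2],[0,0,0],1],
  [[0,0,1.1],[0,0,0],1],
  [[0,0,0],[0,0,0],0.5],
  [[0,0,0],[0,0,0],0.3],
  [[0,0,0],[0,0,0],0.1],
  [[0,0,0],[0,0,0],0],
  [[0,0,0],[0,0,0],0],
], force=35)

```text
time_s: 5.1
tool_pos: [0.6209, 0.0077, 0.2663]
tcp_rot: [0.001, 0.021, 1.0, -0.0]
ft_force: [0.2, 0.2, 0.4]
finger_gap: 0.0576
```

apply_moves([
  [[0,0,0],[0,0,0],0],
  [[0,0,0],[0,0,0],0],
  [[0,0,0],[0,0,0],0],
  [[0,0,0],[0,0,0],0],
])

```text
time_s: 5.5
tool_pos: [0.6208, 0.0078, 0.2661]
tcp_rot: [0.0, 0.021, 1.0, -0.0]
ft_force: [0.6, -1.5, 2.4]
finger_gap: 0.0293
```

```bash
python3 go.py 620.3 8 266 177.6
python3 - <<'E'
from h import *
grab('wrist','w3')
E
```

```text
t 5.5 pos [620.8   7.7 266.1] yaw 177.55 tilt [ 0.04 -0.  ] gap 29.3 F [ 0.6 -1.5  2.4]
turn first (tool rotvec) [ 0.      0.0007 -0.0009]  then shift cm [0.06 0.02 0.01] | shift without turn [0.06 0.02 0.01]
```

View pics/w3.png

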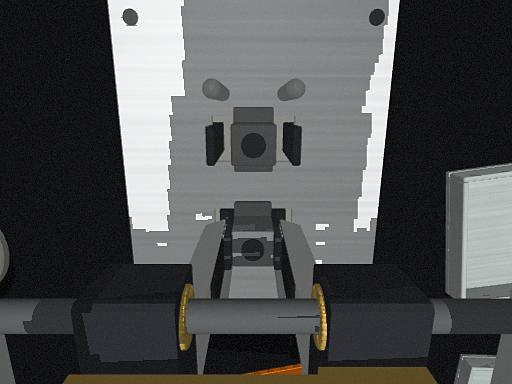

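Both tabs are pinched against the core at (252,240) and the gap is 29.3 mm, so they are fully in. I'll pull slowly.

apply_moves([
  [[0,0,-0.5],[0,0,0],0],
  [[0,0,-0.5],[0,0,0],0],
  [[0,0,-0.5],[0,0,0],0],
  [[0,0,-0.5],[0,0,0],0],
  [[0,0,-0.5],[0,0,0],0],
  [[0,0,-0.5],[0,0,0],0],
  [[0,0,0],[0,0,0],0],
])

```text
time_s: 6.75
tool_pos: [0.621, 0.0077, 0.2968]
tcp_rot: [0.001, 0.021, 1.0, -0.0]
ft_force: [0.5, -0.0, -1.0]
finger_gap: 0.0289
```

apply_moves([
  [[0,0,-1.5],[0,0,0],0],
  [[0,0,-2],[0,0,0],0],
  [[0,0,-2],[0,0,0],0],
  [[0,0,-2],[0,0,0],0],
  [[0,0,0],[0,0,0],0],
])

```text
time_s: 7.25
tool_pos: [0.6218, 0.0076, 0.3753]
tcp_rot: [0.004, 0.021, 1.0, -0.0]
ft_force: [-0.0, -0.3, 0.9]
finger_gap: 0.0293
```

```bash
python3 go.py 620.3 8 266 177.6
python3 - <<'E'
from h import *
grab('wrist','w4')
grab('top','top4')
# tray measurement from top0 and depth-free plane, rim z=.022
E
```

```text
t 7.25 pos [620.6   7.8 370.5] yaw 177.55 tilt [-0.01  0.  ] gap 29.3 F [-0.  -0.3  0.9]
turn first (tool rotvec) [ 0.     -0.0002 -0.0009]  then shift cm [ 0.03  0.02 10.45] | shift without turn [ 0.03  0.02 10.45]
```

View pics/w4.png

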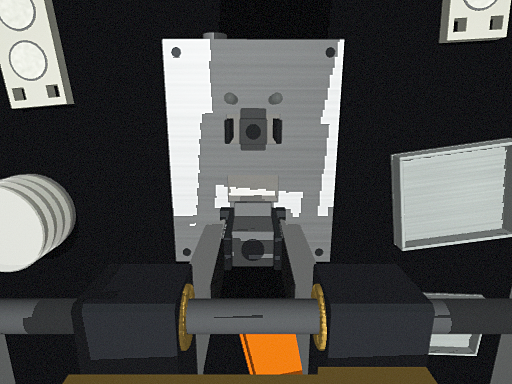

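Lock1 is out: the empty slot shows at (252,187) and the lock is in the jaws. Next, over to the tray.

```bash
python3 go.py 674 226 300
```

```text
t 7.85 pos [620.7   7.7 370.6] yaw 177.55 tilt [-0.01 -0.  ] gap 28.7 F [ 0.1  0.1 -1.6]
turn first (tool rotvec) [-0.     -0.0001  0.    ]  then shift cm [-4.39 22.03  7.06] | shift without turn [-4.39 22.03  7.06]
```

apply_moves([
  [[-0.6,3.2,0],[0,0,0],0],
  [[-0.6,3.2,0],[0,0,0],0],
  [[-0.6,3.2,0],[0,0,0],0],
  [[-0.7,3.2,0],[0,0,0],0],
  [[-0.7,3.2,1],[0,0,0],0],
  [[-0.6,3.0,2],[0,0,0],0],
  [[-0.6,3.0,2],[0,0,0],0],
  [[0,0,2],[0,0,0],0],
])

```text
time_s: 9.15
tool_pos: [0.6741, 0.2297, 0.3]
tcp_rot: [0.001, 0.019, 1.0, 0.001]
ft_force: [0.7, -0.2, -1.6]
finger_gap: 0.0289
```

apply_moves([
  [[0,0,0],[0,0,0],0],
  [[0,0,0],[0,0,0],0],
])

```text
time_s: 9.35
tool_pos: [0.6739, 0.2255, 0.3002]
tcp_rot: [-0.001, 0.021, 1.0, -0.0]
ft_force: [-0.1, 0.5, -0.7]
finger_gap: 0.0291
```

```bash
python3 go.py 674 226 228
python3 - <<'E'
from h import *
grab('wrist','w5')
E
```

```text
t 9.35 pos [674.4 225.2 301.9] yaw 177.5 tilt [0.1  0.02] gap 29.1 F [-0.1  0.5 -0.7]
turn first (tool rotvec) [0.0004 0.0018 0.    ]  then shift cm [0.05 0.08 7.39] | shift without turn [0.06 0.08 7.39]
```

View pics/w5.png

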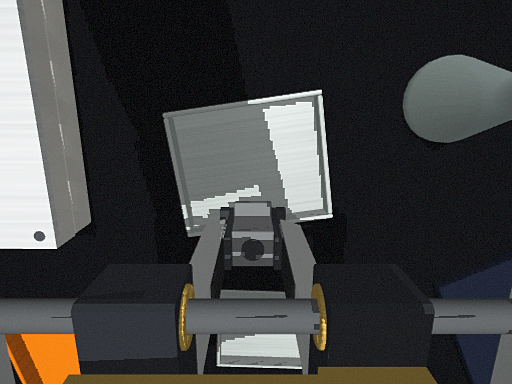

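Run:
```python
from h import *
p,A,im,d,sd=avg(6);K,T=wcal(p,A)
q=plane(K,T,[(163,114),(321,91),(332,217),(189,236)],.022)*1000
print(q.round(1),q.mean(0));
```

```text
[[604.4 158.9  22. ]
 [592.5 281.6  22. ]
 [694.7 291.9  22. ]
 [706.7 169.8  22. ]] [649.57853948 225.54130268  22.        ]
```

apply_moves([
  [[0.25,0.1,1.5],[0,0,0],0],
  [[0,0,1.5],[0,0,0],0],
  [[0,0,1.5],[0,0,0],0],
  [[0,0,1.5],[0,0,0],0],
  [[0,0,0.8],[0,0,0],0],
  [[0,0,0.4],[0,0,0],0],
  [[0,0,0],[0,0,0],0],
])

```text
time_s: 10.9
tool_pos: [0.6715, 0.2267, 0.2277]
tcp_rot: [-0.001, 0.021, 1.0, -0.0]
ft_force: [0.7, -0.5, -0.7]
finger_gap: 0.0292
```

```bash
python3 go.py 674 226 228
```

```text
t 10.9 pos [671.9 226.8 229.3] yaw 177.55 tilt [0.06 0.01] gap 29.2 F [ 0.7 -0.5 -0.7]
turn first (tool rotvec) [0.0003 0.0011 0.    ]  then shift cm [-0.22 -0.07  0.13] | shift without turn [-0.22 -0.07  0.13]
```

apply_moves([
  [[0,0,0.15],[0,0,0],0],
  [[0,0,0],[0,0,0],0.4],
  [[0,0,0],[0,0,0],0.5],
  [[0,0,0],[0,0,0],0.7],
  [[0,0,0],[0,0,0],0.7],
  [[0,0,0],[0,0,0],0.7],
  [[0,0,0],[0,0,0],0.7],
])

```text
time_s: 12.1
tool_pos: [0.6717, 0.2268, 0.2273]
tcp_rot: [0.0, 0.021, 1.0, 0.0]
ft_force: [0.2, -0.4, 0.3]
finger_gap: 0.0655
```

apply_moves([
  [[0,0,-2],[0,0,0],0.8],
  [[0,0,-3],[0,0,0],1],
  [[0,0,-4],[0,0,0],1],
  [[0,0,-4],[0,0,0],1],
  [[0,0,0],[0,0,0],1],
])

```text
time_s: 12.6
tool_pos: [0.6736, 0.2273, 0.3662]
tcp_rot: [0.007, 0.021, 1.0, 0.002]
ft_force: [0.6, -0.3, 1.0]
finger_gap: 0.0943
```

```bash
python3 go.py 566.4 10.4 300 177.6
python3 - <<'E'
from h import *
grab('wrist','w6')
E
```

```text
t 12.6 pos [671.6 226.8 357.2] yaw 177.55 tilt [0.02 0.  ] gap 94.3 F [ 0.6 -0.3  1. ]
turn first (tool rotvec) [ 0.0001  0.0003 -0.0009]  then shift cm [  9.6  -22.06   5.72] | shift without turn [  9.58 -22.07   5.72]
```

View pics/w6.png

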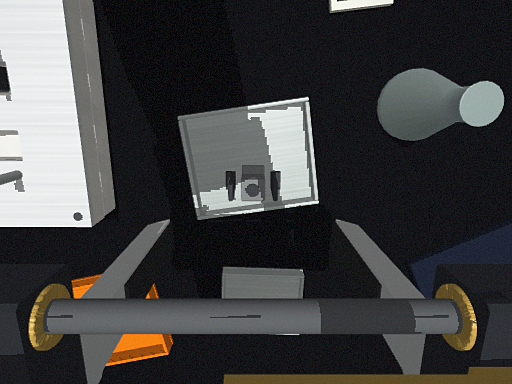

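Lock1 stands in the tray at (252,185). Now lock2.

apply_moves([
  [[1.2,-2.8,-0.5],[0,0,0],1],
  [[1.2,-2.8,0],[0,0,0],1],
  [[1.2,-2.8,0],[0,0,0],1],
  [[1.2,-2.8,0],[0,0,0],1],
  [[1.2,-2.8,0],[0,0,0],1],
  [[1.2,-2.8,0],[0,0,0],1],
  [[1.2,-2.8,0],[0,0,0],1],
  [[1.2,-2.5,0],[0,0,0],1],
])

```text
time_s: 13.95
tool_pos: [0.5656, 0.0089, 0.3622]
tcp_rot: [0.0, 0.022, 1.0, -0.0]
ft_force: [-0.1, 0.7, -0.5]
finger_gap: 0.094
```

apply_moves([
  [[0,0,2],[0,0,0],1],
  [[0,0,2],[0,0,0],1],
  [[0,0,2.2],[0,0,0],1],
  [[0,0,0],[0,0,0],1],
  [[0,0,0],[0,0,0],1],
])

```text
time_s: 14.45
tool_pos: [0.5662, 0.0101, 0.3001]
tcp_rot: [-0.0, 0.021, 1.0, 0.0]
ft_force: [0.4, 0.4, 0.9]
finger_gap: 0.0939
```

```bash
python3 go.py 566.4 10.4 266 177.6
python3 - <<'E'
from h import *
grab('wrist','w7')
E
```

```text
t 14.45 pos [566.6  10.1 301.2] yaw 177.56 tilt [ 0.1  -0.01] gap 93.9 F [0.4 0.4 0.9]
turn first (tool rotvec) [-0.0002  0.0017 -0.0008]  then shift cm [0.03 0.03 3.52] | shift without turn [0.03 0.03 3.52]
```

View pics/w7.png

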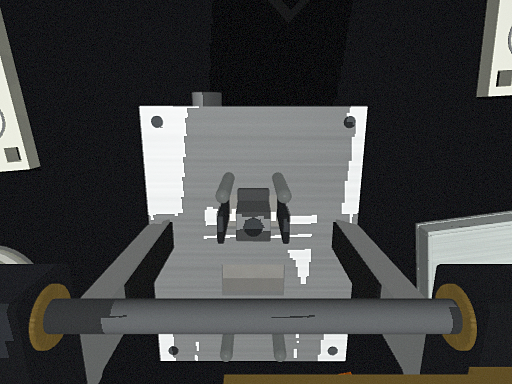

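Lock2 at (253,220) is centred between the fingers. I'll lower, pinch and pull.

apply_moves([
  [[0,0,1.2],[0,0,0],1],
  [[0,0,1.2],[0,0,0],1],
  [[0,0,1.1],[0,0,0],1],
  [[0,0,0],[0,0,0],0.5],
  [[0,0,0],[0,0,0],0.3],
  [[0,0,0],[0,0,0],0.1],
  [[0,0,0],[0,0,0],0],
  [[0,0,0],[0,0,0],0],
], force=35)

```text
time_s: 15.8
tool_pos: [0.5665, 0.01, 0.2657]
tcp_rot: [0.001, 0.021, 1.0, -0.0]
ft_force: [-0.8, 0.4, 0.1]
finger_gap: 0.0574
```

apply_moves([
  [[0,0,0],[0,0,0],0],
  [[0,0,0],[0,0,0],0],
  [[0,0,0],[0,0,0],0],
  [[0,0,0],[0,0,0],0],
  [[0,0,0],[0,0,0],0],
])

```text
time_s: 16.3
tool_pos: [0.5664, 0.0101, 0.2656]
tcp_rot: [0.0, 0.021, 1.0, -0.0]
ft_force: [-1.0, 0.5, 2.6]
finger_gap: 0.0289
```

```bash
python3 go.py 566.4 10.4 266 177.6
```

```text
t 16.3 pos [566.4  10.1 265.6] yaw 177.55 tilt [ 0.04 -0.  ] gap 28.9 F [-1.   0.5  2.6]
turn first (tool rotvec) [-0.      0.0006 -0.0009]  then shift cm [ 0.    0.03 -0.04] | shift without turn [ 0.    0.03 -0.04]
```

apply_moves([
  [[0,0,-0.5],[0,0,0],0],
  [[0,0,-0.5],[0,0,0],0],
  [[0,0,-0.5],[0,0,0],0],
  [[0,0,-0.5],[0,0,0],0],
  [[0,0,-0.5],[0,0,0],0],
  [[0,0,-0.5],[0,0,0],0],
  [[0,0,0],[0,0,0],0],
])

```text
time_s: 17.5
tool_pos: [0.5666, 0.01, 0.2962]
tcp_rot: [0.001, 0.021, 1.0, -0.0]
ft_force: [0.2, -0.0, 0.1]
finger_gap: 0.029
```

apply_moves([
  [[0,0,-1.5],[0,0,0],0],
  [[0,0,-2],[0,0,0],0],
  [[0,0,-2],[0,0,0],0],
  [[0,0,-2],[0,0,0],0],
  [[0,0,-1],[0,0,0],0],
  [[0,0,0],[0,0,0],0],
])

```text
time_s: 18.1
tool_pos: [0.5668, 0.01, 0.3826]
tcp_rot: [0.002, 0.021, 1.0, -0.0]
ft_force: [-1.0, 0.7, -1.9]
finger_gap: 0.0293
```

```bash
python3 go.py 627.5 223.5 300
```

```text
t 18.1 pos [566.   10.1 379.6] yaw 177.55 tilt [-0.06  0.01] gap 29.3 F [-1.   0.7 -1.9]
turn first (tool rotvec) [ 0.0001 -0.001  -0.    ]  then shift cm [-5.23 21.58  7.96] | shift without turn [-5.24 21.58  7.96]
```

apply_moves([
  [[-0.7,3.1,0],[0,0,0],0],
  [[-0.7,3.1,0],[0,0,0],0],
  [[-0.7,3.1,0],[0,0,0],0],
  [[-0.7,3.1,0],[0,0,0],0],
  [[-0.8,3.1,0],[0,0,0],0],
  [[-0.8,3.1,2],[0,0,0],0],
  [[-0.8,3.0,3],[0,0,0],0],
  [[0,0,3],[0,0,0],0],
])

```text
time_s: 19.4
tool_pos: [0.628, 0.2273, 0.2998]
tcp_rot: [0.001, 0.02, 1.0, 0.001]
ft_force: [-0.4, -0.3, -1.2]
finger_gap: 0.0288
```

apply_moves([
  [[0,0,0],[0,0,0],0],
  [[0,0,0],[0,0,0],0],
])

```text
time_s: 19.6
tool_pos: [0.6272, 0.2235, 0.2994]
tcp_rot: [-0.001, 0.021, 1.0, -0.0]
ft_force: [-0.3, -0.4, 0.5]
finger_gap: 0.0293
```

```bash
python3 go.py 627.5 223.5 228
python3 - <<'E'
from h import *
grab('wrist','w8')
E
```

```text
t 19.6 pos [627.9 223.3 301.8] yaw 177.51 tilt [0.14 0.03] gap 29.3 F [-0.3 -0.4  0.5]
turn first (tool rotvec) [0.0006 0.0024 0.    ]  then shift cm [0.04 0.02 7.38] | shift without turn [0.06 0.02 7.38]
```

View pics/w8.png

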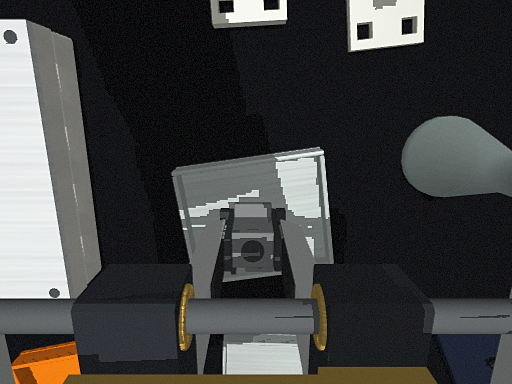

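apply_moves([
  [[0,0,1.5],[0,0,0],0],
  [[0,0,1.5],[0,0,0],0],
  [[0,0,1.5],[0,0,0],0],
  [[0,0,1.5],[0,0,0],0],
  [[0,0,0.9],[0,0,0],0],
  [[0,0,0.5],[0,0,0],0],
  [[0,0,0],[0,0,0],0],
])

```text
time_s: 20.85
tool_pos: [0.6275, 0.2237, 0.226]
tcp_rot: [-0.0, 0.021, 1.0, -0.0]
ft_force: [0.3, -0.1, -0.9]
finger_gap: 0.0291
```

apply_moves([
  [[0,0,0],[0,0,0],0],
  [[0,0,0],[0,0,0],0.4],
  [[0,0,0],[0,0,0],0.5],
  [[0,0,0],[0,0,0],0.7],
  [[0,0,0],[0,0,0],0.7],
  [[0,0,0],[0,0,0],0.7],
  [[0,0,0],[0,0,0],0.7],
])

```text
time_s: 21.55
tool_pos: [0.6275, 0.2237, 0.2263]
tcp_rot: [0.0, 0.021, 1.0, 0.0]
ft_force: [0.2, -0.1, 0.2]
finger_gap: 0.0655
```

apply_moves([
  [[0,0,-2],[0,0,0],0.8],
  [[0,0,-3],[0,0,0],1],
  [[0,0,-4],[0,0,0],1],
  [[0,0,-5],[0,0,0],1],
  [[0,0,-2],[0,0,0],1],
  [[0,0,0],[0,0,0],1],
])

```text
time_s: 22.15
tool_pos: [0.6286, 0.224, 0.392]
tcp_rot: [0.005, 0.021, 1.0, 0.001]
ft_force: [0.7, 0.6, 1.2]
finger_gap: 0.0944
```

```bash
python3 go.py 430 224 300 180
python3 - <<'E'
from h import *
grab('wrist','w9')
im,d=grab('top','top9'); K,T=cal('top')
for r in rects(im,K,T,im.min(2)>150,0.014,150,6000): 
    if 100<r[0][0]<450 and r[0][1]>60: print(r)
E
```

```text
t 22.15 pos [627.2 223.6 385. ] yaw 177.55 tilt [-0.09 -0.02] gap 94.4 F [0.7 0.6 1.2]
turn first (tool rotvec) [-0.0004 -0.0016 -0.0428]  then shift cm [19.72  0.04  8.5 ] | shift without turn [19.69 -0.8   8.53]
([282.0, 364.0], -6.4, -78.7, 65.9, 24.8, -0.79)
([186.0, 223.0], 429.0, 225.2, 131.5, 55.1, 0.31)
([320.0, 209.0], 472.8, -206.6, 132.4, 59.3, 2.48)
([368.0, 206.0], 482.3, -358.7, 130.4, 59.7, -0.52)
([331.0, 152.0], 657.1, -245.0, 96.4, 94.6, 89.25)
([253.0, 171.0], 597.0, 9.1, 218.7, 160.3, -2.58)
([122.0, 119.0], 773.6, 436.3, 137.6, 45.8, -79.99)
([185.0, 104.0], 817.5, 227.9, 94.9, 67.3, 89.05)
```

View pics/w9.png

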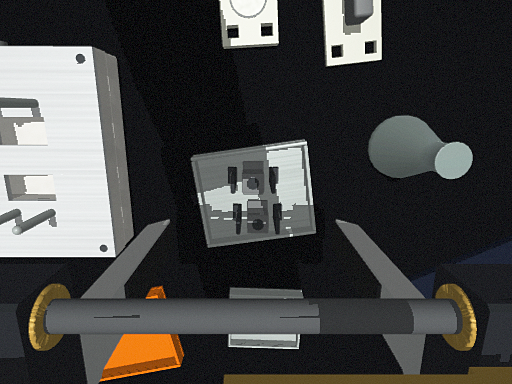

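View pics/top9.png

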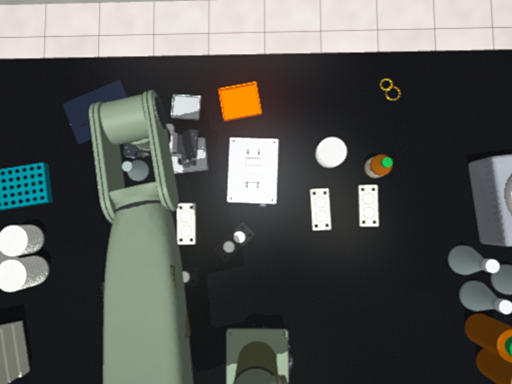

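Both locks are in the tray, at (252,180) and (257,215). The outer right tier has been nudged already (image 361→368). Next is the left inner tier at (186,223).

apply_moves([
  [[2.5,0,0],[0,0,-0.043],1],
  [[2.5,0,0.7],[0,0,0],1],
  [[2.5,0,0.7],[0,0,0],1],
  [[2.5,0,1],[0,0,0],1],
  [[2.5,0,1],[0,0,0],1],
  [[2.5,0,1],[0,0,0],1],
  [[2.5,0,1],[0,0,0],1],
  [[2.2,0,1],[0,0,0],1],
])

```text
time_s: 23.55
tool_pos: [0.4293, 0.2246, 0.322]
tcp_rot: [0.0, -0.0, 1.0, 0.0]
ft_force: [-0.2, 0.6, 0.2]
finger_gap: 0.0939
```

apply_moves([
  [[0,0,0],[0,0,0],0.8],
  [[0,0,0],[0,0,0],0.8],
  [[0,0,0],[0,0,0],0.8],
])

```text
time_s: 23.85
tool_pos: [0.432, 0.2248, 0.3233]
tcp_rot: [0.001, 0.0, 1.0, 0.0]
ft_force: [0.3, -0.7, 0.9]
finger_gap: 0.076
```

```bash
cat > tier.py <<'E'
# tier.py name ztop : mean-pose wrist picture, holes & outline of white plates at height ztop (mm)
import sys; from h import *
name=sys.argv[1]; zt=float(sys.argv[2])/1000
p,A,im,d,sd=avg(10); K,T=wcal(p,A); cv2.imwrite(f'pics/{name}.png',im)
yaw=np.degrees(np.arctan2(A[1,0],A[0,0]))
print('t',round(robot.get_state()['time_s'],1),'TCP',(p*1000).round(1),'yaw',yaw.round(2),'tilt',np.degrees(A[:2,2]).round(2),'gap',robot.get_state()['finger_gap'])
g=im.min(2); th=int(sys.argv[3]) if len(sys.argv)>3 else 150
for r in rects(im,K,T,g>th,zt,2500,60000): print('outline',r)
E
python3 tier.py w10 14
```

```text
t 24.4 TCP [431.3 224.7 322.7] yaw 179.99 tilt [0.07 0.02] gap 0.0753458753005917
outline ([367.0, 198.0], 447.7, 326.6, 127.9, 55.4, 3.89)
outline ([247.0, 166.0], 415.9, 226.1, 104.1, 56.3, 0.17)
```

View pics/w10.png

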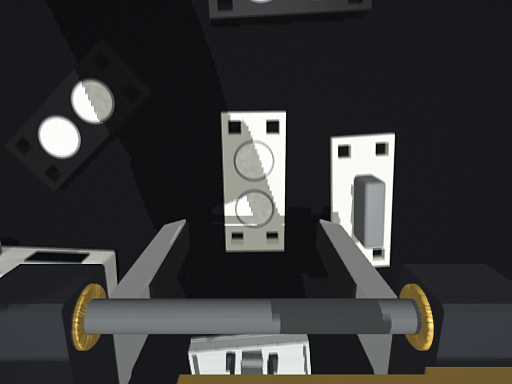

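```bash
cat >> tier.py <<'E'
for t in (60,85,100): 
    for r in rects(im,K,T,g>t,zt,2500,60000): print('th',t,r)
E
python3 tier.py w11 14
python3 - <<'E'
from h import *
im=cv2.imread('pics/w11.png'); cv2.imwrite('pics/w11c.png',cv2.resize(im[100:260,210:300],None,fx=3.7,fy=3.7,interpolation=cv2.INTER_NEAREST))
E
```

```text
t 24.9 TCP [430.4 224.7 322.1] yaw -179.99 tilt [-0. -0.] gap 0.07535174808430231
outline ([367.0, 199.0], 447.7, 326.3, 128.2, 56.0, 3.93)
outline ([251.0, 188.0], 428.4, 226.0, 129.8, 56.0, 0.44)
th 60 ([253.0, 335.0], 597.7, 224.4, 347.3, 102.1, -89.97)
th 60 ([90.0, 260.0], 512.0, 71.1, 192.5, 78.0, -82.18)
th 60 ([364.0, 215.0], 465.7, 323.8, 166.7, 71.6, 6.69)
th 60 ([254.0, 181.0], 428.8, 226.0, 131.0, 57.2, 0.52)
th 85 ([204.0, 340.0], 595.9, 168.3, 232.9, 98.7, -87.42)
th 85 ([92.0, 260.0], 513.4, 71.8, 193.1, 74.9, -80.71)
th 85 ([364.0, 215.0], 465.8, 324.1, 166.7, 70.3, 7.0)
th 85 ([254.0, 181.0], 428.7, 225.9, 130.8, 56.9, 0.47)
th 100 ([244.0, 358.0], 611.8, 221.6, 130.3, 50.3, -89.96)
th 100 ([183.0, 321.0], 570.1, 152.3, 201.7, 30.7, -89.97)
th 100 ([92.0, 260.0], 513.4, 71.8, 193.1, 74.8, -80.76)
th 100 ([364.0, 214.0], 465.3, 324.0, 165.5, 70.3, 7.0)
th 100 ([254.0, 181.0], 428.7, 226.0, 130.7, 56.5, 0.46)
```

View pics/w11c.png

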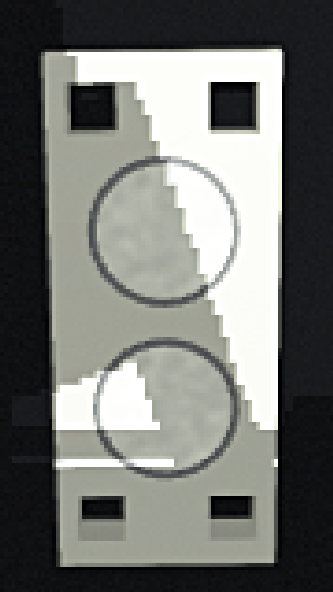

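The plate is at (428.7, 226.0), yaw 0.5°, with a clean outline. Going down to grip.

```bash
python3 go.py 428.7 226 202 180.5
```

```text
t 24.85 pos [430.4 224.7 322.2] yaw -179.99 tilt [ 0. -0.] gap 75.4 F [0.6 0.4 0.4]
turn first (tool rotvec) [-0.      0.     -0.0085]  then shift cm [ 0.17  0.13 12.02] | shift without turn [ 0.17  0.13 12.02]
```

apply_moves([
  [[0.17,0.13,2.5],[0,0,-0.0085],0.8],
  [[0,0,2.5],[0,0,0],0.8],
  [[0,0,2.5],[0,0,0],0.8],
  [[0,0,2],[0,0,0],0.8],
  [[0,0,1.5],[0,0,0],0.8],
  [[0,0,0.5],[0,0,0],0.8],
  [[0,0,0.3],[0,0,0],0.8],
  [[0,0,0],[0,0,0],0.8],
])

```text
time_s: 26.15
tool_pos: [0.429, 0.2261, 0.2044]
tcp_rot: [0.0, -0.004, 1.0, 0.0]
ft_force: [-0.5, -1.0, 0.9]
finger_gap: 0.0753
```

```bash
python3 go.py 428.7 226 202 180.5
```

```text
t 26.15 pos [429.1 226.1 204.8] yaw -179.5 tilt [0.07 0.02] gap 75.3 F [-0.5 -1.   0.9]
turn first (tool rotvec) [ 0.0004  0.0012 -0.    ]  then shift cm [ 0.04 -0.01  0.28] | shift without turn [ 0.04 -0.01  0.28]
```

apply_moves([
  [[0,0,0.2],[0,0,0],0.8],
  [[0,0,0],[0,0,0],0.6],
  [[0,0,0],[0,0,0],0.5],
  [[0,0,0],[0,0,0],0.4],
  [[0,0,0],[0,0,0],0.4],
  [[0,0,0],[0,0,0],0.4],
  [[0,0,0],[0,0,0],0.4],
], force=25)

```text
time_s: 27.35
tool_pos: [0.4287, 0.226, 0.2021]
tcp_rot: [-0.0, -0.004, 1.0, -0.0]
ft_force: [0.3, 0.6, -0.8]
finger_gap: 0.0558
```

apply_moves([
  [[0,0,-0.5],[0,0,0],0.4],
  [[0,0,-1],[0,0,0],0.4],
  [[0,0,-2],[0,0,0],0.4],
  [[0,0,-3],[0,0,0],0.4],
  [[0,0,-3],[0,0,0],0.4],
  [[0,0,-3],[0,0,0],0.4],
  [[0,0,-1.5],[0,0,0],0.4],
  [[0,0,0],[0,0,0],0.4],
])

```text
time_s: 28.15
tool_pos: [0.4298, 0.2264, 0.3459]
tcp_rot: [0.004, -0.004, 1.0, 0.001]
ft_force: [1.0, -0.8, -0.8]
finger_gap: 0.0556
```

```bash
python3 tier.py w12 60; python3 go.py 593.6 9.1 341 177.6
```

```text
t 28.6 TCP [428.5 225.9 341.9] yaw -179.5 tilt [-0.03 -0.01] gap 0.055806030920165846
outline ([356.0, 197.0], 434.9, 311.9, 109.3, 47.4, 3.92)
th 60 ([219.0, 341.0], 569.4, 193.8, 169.4, 81.0, -89.47)
th 60 ([50.0, 259.0], 500.9, 53.5, 110.4, 63.4, 84.92)
th 60 ([277.0, 220.0], 445.8, 233.0, 212.2, 159.1, -89.48)
th 85 ([242.0, 355.0], 586.8, 222.7, 112.0, 45.7, -89.47)
th 85 ([205.0, 321.0], 549.7, 183.7, 147.8, 26.9, -89.48)
th 85 ([52.0, 260.0], 499.0, 53.1, 115.4, 56.1, -89.48)
th 85 ([273.0, 227.0], 446.2, 233.1, 211.7, 158.3, -89.49)
th 100 ([250.0, 355.0], 586.8, 222.7, 112.0, 45.7, -89.47)
th 100 ([54.0, 258.0], 499.5, 53.0, 115.1, 55.2, -89.48)
th 100 ([273.0, 227.0], 445.7, 233.2, 211.5, 157.3, -89.48)
t 28.65 pos [428.7 226.  341.9] yaw -179.5 tilt [-0.02 -0.01] gap 55.8 F [-0.2 -0.9 -1.4]
turn first (tool rotvec) [-0.0001 -0.0004  0.0506]  then shift cm [-17.38 -20.98   0.09] | shift without turn [-16.3  -21.83   0.09]
```

View pics/w12.png

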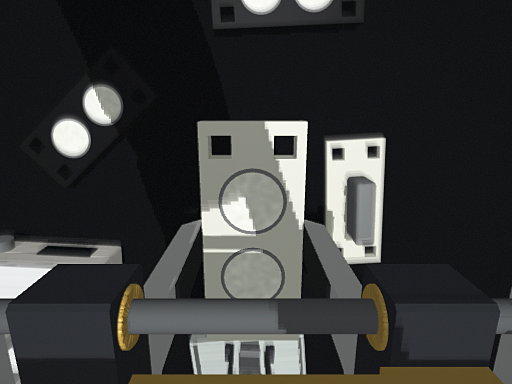

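```bash
cat > held.py <<'E'
# held plate in tool frame: upper edge and two far holes, at tool z = zt (mm)
import sys; from h import *
name=sys.argv[1]; zt=float(sys.argv[2])/1000
im=cv2.imread(f'pics/{name}.png'); c=robot.get_calibration('wrist'); K=np.array(c['camera_matrix']); T=np.array(c['tool_from_camera'])
g=im.min(2)
x0,x1,y0,y1=195,312,112,168
sub=(g[y0:y1,x0:x1]<80).astype(np.uint8); n,l,s,cc=cv2.connectedComponentsWithStats(sub)
for i in range(1,n):
    if 200<s[i,4]<1500 and s[i,2]<45 and s[i,0]>0:
        b=s[i]; ctr=np.array([x0+b[0]+b[2]/2-.5,y0+b[1]+b[3]/2-.5])
        print('hole px',ctr,b,'tool mm',(plane(K,T,ctr,zt)[0]*1000).round(1))
row=g[100:150,240:270].mean(1); e=100+np.argmax(np.diff(row)); print('top edge row',e+.5,(plane(K,T,[253,e+.5],zt)[0]*1000).round(1),'expect x=65')
col=g[190:200,185:320].astype(float).mean(0); dd=np.diff(col); a,b=np.argmax(dd[:40]),95+np.argmin(dd[95:]); print('sides row195',a+185.5,b+185.5,(plane(K,T,[[a+185.5,195],[b+185.5,195]],zt)*1000).round(1))
E
python3 held.py w12 188
```

```text
hole px [220.5 145. ] [ 16  24  20  19 376] tool mm [ 52.9 -16.7 188. ]
hole px [284. 145.] [ 79  24  21  19 381] tool mm [ 52.9  16.3 188. ]
top edge row 120.5 [ 65.3   0.2 188. ] expect x=65
sides row195 200.5 304.5 [[ 26.1 -28.1 188. ]
 [ 26.1  28.  188. ]]
```

The held tier is centred to within about 0.5 mm in the tool frame. Moving over the posts.

apply_moves([
  [[0,0,0],[0,0,0.0506],0.4],
  [[-2.5,-3,0],[0,0,0],0.4],
  [[-2.5,-3,0],[0,0,0],0.4],
  [[-2.5,-3,0],[0,0,0],0.4],
  [[-2.5,-3,0],[0,0,0],0.4],
  [[-2.5,-3,0],[0,0,0],0.4],
  [[-2.5,-3,0],[0,0,0],0.4],
  [[-2.4,-3,0],[0,0,0],0.4],
])

```text
time_s: 29.95
tool_pos: [0.5947, 0.0074, 0.3421]
tcp_rot: [0.0, 0.021, 1.0, 0.0]
ft_force: [0.5, 0.6, -0.1]
finger_gap: 0.0555
```

apply_moves([
  [[0,0,0],[0,0,0],0.4],
  [[0,0,0],[0,0,0],0.4],
  [[0,0,0],[0,0,0],0.4],
])

```text
time_s: 30.25
tool_pos: [0.5932, 0.0096, 0.3418]
tcp_rot: [-0.001, 0.021, 1.0, 0.0]
ft_force: [0.9, -0.4, -1.0]
finger_gap: 0.0555
```

```bash
python3 tier.py w13 60 |head -1; python3 go.py 594 9.1 320 177.6; python3 held.py w13 188
```

```text
t 30.8 TCP [593.3   9.7 342.1] yaw 177.67 tilt [-0.02  0.01] gap 0.05589162358533615
t 30.75 pos [593.8   8.9 342.2] yaw 177.6 tilt [ 0. -0.] gap 55.9 F [ 0.5  0.7 -1.3]
turn first (tool rotvec) [0. 0. 0.]  then shift cm [-0.02  0.02  2.22] | shift without turn [-0.02  0.02  2.22]
top edge row 121.5 [ 64.8   0.2 188. ] expect x=65
sides row195 222.5 282.5 [[ 26.1 -16.2 188. ]
 [ 26.1  16.2 188. ]]
```

View pics/w13.png

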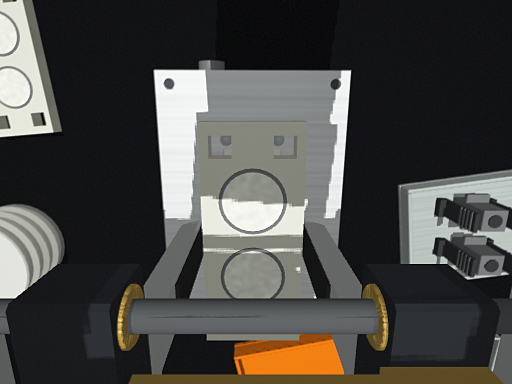

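Run:
```python
from h import *
im=cv2.imread('pics/w13.png'); cv2.imwrite('pics/w13c.png',cv2.resize(im[125:165,195:311],None,fx=6,fy=6,interpolation=cv2.INTER_NEAREST))
```

```text
(no output)
```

View pics/w13c.png

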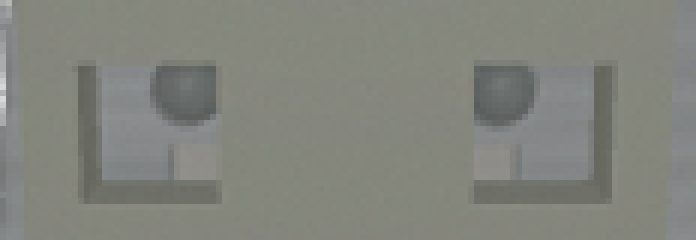

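Run:
```python
from h import *
c=robot.get_calibration('wrist'); K=np.array(c['camera_matrix']); T=np.array(c['tool_from_camera'])
print((plane(K,T,[(226.2,139.9),(278.8,139.9)],.234)*1000).round(1))
print((plane(K,T,[(208,135.5),(231.7,135.5),(298,135.5),(208,159),(298,159)],.188)*1000).round(1))
```

```text
[[ 51.1 -17.3 234. ]
 [ 51.1  17.3 234. ]]
[[ 57.8 -22.9 188. ]
 [ 57.8 -10.7 188. ]
 [ 57.8  23.4 188. ]
 [ 45.6 -23.3 188. ]
 [ 45.6  23.8 188. ]]
```

The tier's holes line up with the post tips to about 0.6 mm (tips at (226,140) and (279,140) through the holes). Lowering.

apply_moves([
  [[-0.05,0,1],[0,0,0],0.4],
  [[0,0,1],[0,0,0],0.4],
  [[0,0,1],[0,0,0],0.4],
  [[0,0,0.5],[0,0,0],0.4],
  [[0,0,0.5],[0,0,0],0.4],
  [[0,0,0],[0,0,0],0.4],
])

```text
time_s: 31.85
tool_pos: [0.5939, 0.0089, 0.301]
tcp_rot: [-0.001, 0.021, 1.0, 0.0]
ft_force: [-0.6, -0.9, -0.4]
finger_gap: 0.056
```

apply_moves([
  [[0,0,0.7],[0,0,0],0.4],
  [[0,0,0.7],[0,0,0],0.4],
  [[0,0,0.7],[0,0,0],0.4],
  [[0,0,0.7],[0,0,0],0.4],
  [[0,0,0.3],[0,0,0],0.4],
  [[0,0,0.3],[0,0,0],0.4],
  [[0,0,0],[0,0,0],0.4],
])

```text
time_s: 32.55
tool_pos: [0.5942, 0.0089, 0.2677]
tcp_rot: [-0.0, 0.021, 1.0, 0.0]
ft_force: [0.7, -0.4, -2.0]
finger_gap: 0.0557
```

```bash
python3 go.py 594 9.1 262 177.6
```

```text
t 32.55 pos [594.4   8.9 268.3] yaw 177.6 tilt [ 0.02 -0.  ] gap 55.7 F [ 0.7 -0.4 -2. ]
turn first (tool rotvec) [-0.      0.0004  0.    ]  then shift cm [0.04 0.02 0.63] | shift without turn [0.04 0.02 0.63]
```

apply_moves([
  [[0,0,0.3],[0,0,0],0.4],
  [[0,0,0.2],[0,0,0],0.4],
  [[0,0,0.1],[0,0,0],0.4],
  [[0,0,0],[0,0,0],0.4],
])

```text
time_s: 33.45
tool_pos: [0.5942, 0.0089, 0.2621]
tcp_rot: [-0.0, 0.021, 1.0, 0.0]
ft_force: [-0.1, -0.4, 0.1]
finger_gap: 0.0559
```

```bash
python3 go.py 594 9.1 262 177.6
```

```text
t 33.45 pos [594.3   8.9 262.1] yaw 177.6 tilt [-0.01  0.  ] gap 55.9 F [-0.1 -0.4  0.1]
turn first (tool rotvec) [ 0.     -0.0001  0.    ]  then shift cm [0.03 0.02 0.01] | shift without turn [0.03 0.02 0.01]
```

Down on the deck. Releasing and backing off.

apply_moves([
  [[0,0,0.05],[0,0,0],0.6],
  [[0,0,0],[0,0,0],0.7],
  [[0,0,0],[0,0,0],0.8],
  [[0,0,0],[0,0,0],0.8],
  [[0,0,0],[0,0,0],0.8],
  [[0,0,-2],[0,0,0],0.8],
  [[0,0,-4],[0,0,0],0.8],
  [[0,0,-4],[0,0,0],0.8],
])

```text
time_s: 34.75
tool_pos: [0.5938, 0.0089, 0.3616]
tcp_rot: [-0.001, 0.021, 1.0, 0.0]
ft_force: [-0.1, 0.2, -0.2]
finger_gap: 0.0752
```

apply_moves([
  [[0,0,-2],[0,0,0],0.8],
  [[0,0,0],[0,0,0],0.8],
  [[0,0,0],[0,0,0],0.8],
])

```text
time_s: 35.05
tool_pos: [0.5941, 0.0089, 0.3813]
tcp_rot: [-0.0, 0.021, 1.0, 0.0]
ft_force: [0.1, -0.5, -0.2]
finger_gap: 0.0751
```

```bash
python3 tier.py w14 74; python3 go.py 472 -206 330 182.5;  python3 - <<'E'
from h import *
im,d=grab('top','top14'); K,T=cal('top')
for r in rects(im,K,T,im.min(2)>150,0.014,150,6000): 
    if 100<r[0][0]<450 and r[0][1]>60: print(r)
E
```

```text
t 35.5 TCP [593.9   8.9 380. ] yaw 177.6 tilt [-0.16  0.02] gap 0.07539308431210816
outline ([36.0, 235.0], 629.0, -203.3, 89.6, 69.6, -80.23)
outline ([456.0, 212.0], 629.6, 192.3, 105.1, 88.0, -84.29)
outline ([189.0, 139.0], 554.6, -41.7, 123.2, 38.6, -2.47)
outline ([34.0, 64.0], 482.5, -168.3, 104.9, 46.6, 2.47)
th 60 ([255.0, 326.0], 758.8, 8.4, 331.3, 99.8, 87.61)
th 60 ([34.0, 235.0], 628.2, -200.8, 96.3, 71.2, -79.73)
th 60 ([452.0, 218.0], 628.1, 188.8, 112.7, 94.7, -84.24)
th 60 ([253.0, 206.0], 596.7, 8.9, 286.3, 217.4, 87.61)
th 60 ([38.0, 67.0], 482.7, -165.7, 105.6, 53.2, 2.45)
th 85 ([259.0, 320.0], 732.3, 13.4, 322.8, 28.1, 87.61)
th 85 ([34.0, 235.0], 628.4, -201.0, 95.8, 70.8, -79.73)
th 85 ([462.0, 216.0], 628.2, 188.9, 112.2, 93.9, -84.24)
th 85 ([252.0, 205.0], 596.2, 8.9, 286.1, 216.2, 87.61)
th 85 ([38.0, 67.0], 482.6, -165.7, 105.4, 52.7, 2.42)
th 100 ([33.0, 236.0], 628.7, -202.3, 93.4, 70.4, -79.55)
th 100 ([456.0, 215.0], 628.3, 189.2, 111.7, 93.3, -84.19)
th 100 ([254.0, 206.0], 596.6, 8.9, 286.1, 215.5, 87.61)
th 100 ([46.0, 65.0], 482.6, -165.7, 105.3, 52.2, 2.44)
t 35.55 pos [594.3   8.9 381.6] yaw 177.6 tilt [-0.  0.] gap 75.4 F [ 0.5 -0.   0.7]
turn first (tool rotvec) [ 0.     -0.     -0.0855]  then shift cm [ 13.16 -20.93   5.16] | shift without turn [ 11.32 -21.98   5.16]
([284.0, 365.0], -6.6, -79.5, 113.9, 26.5, 0.8)
([155.0, 217.0], 450.2, 325.3, 131.6, 58.8, 3.79)
([320.0, 209.0], 472.7, -206.6, 132.6, 59.3, 2.48)
([368.0, 206.0], 482.3, -358.6, 130.4, 59.9, -0.52)
([273.0, 188.0], 545.5, -57.0, 107.3, 23.2, -2.87)
([247.0, 182.0], 565.7, 28.5, 136.9, 123.0, -2.42)
([186.0, 156.0], 650.3, 222.7, 130.9, 107.1, -84.22)
([331.0, 152.0], 655.5, -245.0, 97.9, 96.2, -1.15)
([244.0, 136.0], 711.9, 33.9, 137.7, 47.1, 82.63)
([186.0, 106.0], 812.9, 228.8, 91.7, 77.7, 84.72)
```

View pics/w14.png

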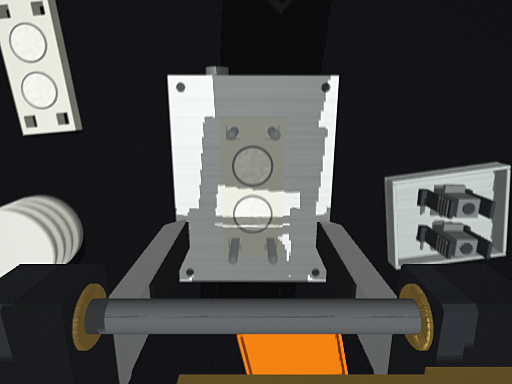

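View pics/top14.png

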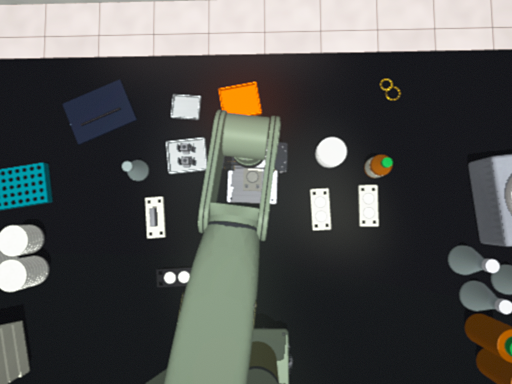

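Tier one is flat on all four posts, with post tips at (232,132), (274,132), (235,250) and (272,250). Next is the right inner tier at top image (320,209).

apply_moves([
  [[1.5,-2.5,0],[0,0,-0.043],0.8],
  [[1.6,-2.6,0],[0,0,-0.0425],0.8],
  [[1.6,-2.6,0],[0,0,0],0.8],
  [[1.7,-2.6,0],[0,0,0],0.8],
  [[1.7,-2.6,1.2],[0,0,0],0.8],
  [[1.7,-2.6,1.3],[0,0,0],0.8],
  [[1.7,-2.6,1.4],[0,0,0],0.8],
  [[1.7,-2.6,1.4],[0,0,0],0.8],
])

```text
time_s: 36.9
tool_pos: [0.4675, -0.2027, 0.3285]
tcp_rot: [0.0, -0.022, 1.0, -0.0]
ft_force: [-0.1, 0.5, 0.1]
finger_gap: 0.0752
```

apply_moves([
  [[0,0,0],[0,0,0],0.8],
  [[0,0,0],[0,0,0],0.8],
  [[0,0,0],[0,0,0],0.8],
  [[0,0,0],[0,0,0],0.8],
])

```text
time_s: 37.3
tool_pos: [0.469, -0.2011, 0.3295]
tcp_rot: [0.001, -0.023, 1.0, -0.0]
ft_force: [-0.2, 0.3, 1.1]
finger_gap: 0.0753
```

```bash
python3 tier.py w15 14
```

```text
t 37.8 TCP [ 468.6 -201.3  329. ] yaw -177.44 tilt [ 0.04 -0.02] gap 0.07508530191895262
outline ([210.0, 355.0], 664.6, -245.0, 103.6, 63.7, -87.4)
outline ([466.0, 252.0], 530.9, 15.0, 101.8, 42.7, 87.1)
outline ([86.0, 189.0], 483.0, -358.0, 130.6, 56.3, -0.07)
outline ([244.0, 161.0], 452.3, -206.5, 88.2, 56.2, 2.57)
th 60 ([206.0, 357.0], 664.5, -244.5, 104.7, 63.7, -87.4)
th 60 ([360.0, 328.0], 614.2, -79.7, 119.4, 101.6, 61.85)
th 60 ([127.0, 329.0], 632.5, -337.9, 120.3, 78.2, -28.82)
th 60 ([422.0, 248.0], 531.9, -34.4, 191.1, 92.6, -82.63)
th 60 ([88.0, 188.0], 483.0, -355.5, 132.4, 62.5, -0.05)
th 60 ([248.0, 185.0], 472.7, -205.8, 130.8, 57.2, 2.53)
th 85 ([206.0, 357.0], 664.5, -244.5, 104.7, 63.7, -87.4)
th 85 ([358.0, 322.0], 609.6, -83.8, 132.1, 29.1, -87.4)
th 85 ([423.0, 249.0], 531.2, -34.5, 190.2, 91.3, -81.97)
th 85 ([88.0, 188.0], 483.0, -355.5, 131.8, 62.2, -0.09)
th 85 ([248.0, 185.0], 472.2, -205.8, 129.8, 57.0, 2.53)
th 100 ([206.0, 357.0], 664.6, -245.0, 103.6, 63.7, -87.4)
th 100 ([420.0, 250.0], 531.8, -34.5, 190.9, 90.5, -82.56)
th 100 ([99.0, 189.0], 483.1, -355.5, 131.6, 61.9, -0.1)
th 100 ([248.0, 185.0], 472.2, -205.7, 129.8, 56.7, 2.52)
```

View pics/w15.png

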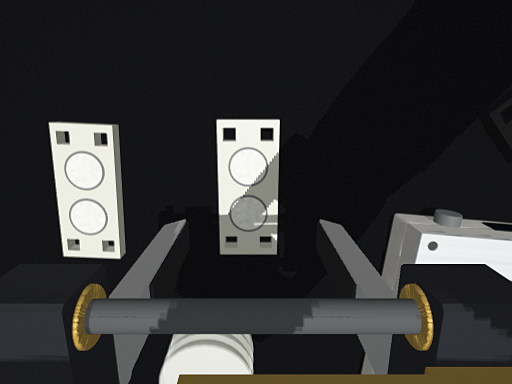

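```bash
python3 go.py 472.4 -206 202 182.53
```

```text
t 37.8 pos [ 468.2 -201.8  328.6] yaw -177.5 tilt [-0.  0.] gap 75.1 F [-0.5 -0.2 -0.3]
turn first (tool rotvec) [ 0.     -0.0001 -0.0006]  then shift cm [-0.4  -0.44 12.66] | shift without turn [-0.41 -0.44 12.66]
```

apply_moves([
  [[-0.41,-0.44,2.5],[0,0,0],0.8],
  [[0,0,2.5],[0,0,0],0.8],
  [[0,0,2.5],[0,0,0],0.8],
  [[0,0,2.5],[0,0,0],0.8],
  [[0,0,1.5],[0,0,0],0.8],
  [[0,0,0.8],[0,0,0],0.8],
  [[0,0,0.2],[0,0,0],0.8],
  [[0,0,0],[0,0,0],0.8],
])

```text
time_s: 39.1
tool_pos: [0.4727, -0.2061, 0.204]
tcp_rot: [0.0, -0.022, 1.0, -0.0]
ft_force: [0.4, -0.8, 0.5]
finger_gap: 0.0748
```

```bash
python3 go.py 472.4 -206 202 182.53
```

```text
t 39.1 pos [ 472.8 -206.2  204.4] yaw -177.5 tilt [ 0.07 -0.05] gap 74.8 F [ 0.4 -0.8  0.5]
turn first (tool rotvec) [-0.0009  0.0012 -0.0005]  then shift cm [0.04 0.02 0.24] | shift without turn [0.04 0.02 0.24]
```

apply_moves([
  [[0,0,0.18],[0,0,0],0.8],
  [[0,0,0],[0,0,0],0.6],
  [[0,0,0],[0,0,0],0.5],
  [[0,0,0],[0,0,0],0.4],
  [[0,0,0],[0,0,0],0.4],
  [[0,0,0],[0,0,0],0.4],
  [[0,0,0],[0,0,0],0.4],
], force=25)

```text
time_s: 40.3
tool_pos: [0.4724, -0.2059, 0.2018]
tcp_rot: [-0.0, -0.022, 1.0, 0.0]
ft_force: [-0.4, -0.5, 0.0]
finger_gap: 0.0556
```

apply_moves([
  [[0,0,-0.5],[0,0,0],0.4],
  [[0,0,-1],[0,0,0],0.4],
  [[0,0,-2],[0,0,0],0.4],
  [[0,0,-3],[0,0,0],0.4],
  [[0,0,-3],[0,0,0],0.4],
  [[0,0,-3],[0,0,0],0.4],
  [[0,0,-1.5],[0,0,0],0.4],
  [[0,0,0],[0,0,0],0.4],
])

```text
time_s: 41.1
tool_pos: [0.4734, -0.2066, 0.3458]
tcp_rot: [0.003, -0.022, 1.0, -0.002]
ft_force: [0.5, -0.2, -0.8]
finger_gap: 0.0558
```

```bash
python3 tier.py w16 60|head -1; python3 held.py w16 188; python3 go.py 594 9.1 342 177.6
```

```text
t 41.6 TCP [ 472.3 -205.9  341.6] yaw -177.5 tilt [-0.03  0.02] gap 0.055437919966186605
hole px [219.  145.5] [ 13  24  23  20 370] tool mm [ 52.7 -17.5 188. ]
hole px [284.  145.5] [ 79  24  21  20 392] tool mm [ 52.7  16.2 188. ]
top edge row 120.5 [ 65.3   0.2 188. ] expect x=65
sides row195 200.5 304.5 [[ 26.1 -28.1 188. ]
 [ 26.1  27.9 188. ]]
t 41.6 pos [ 472.5 -206.   341.6] yaw -177.5 tilt [-0.02  0.01] gap 55.4 F [-0.4 -0.3 -1. ]
turn first (tool rotvec) [ 0.0002 -0.0003  0.0855]  then shift cm [-11.24  22.    -0.04] | shift without turn [-13.08  20.96  -0.04]
```

View pics/w16.png

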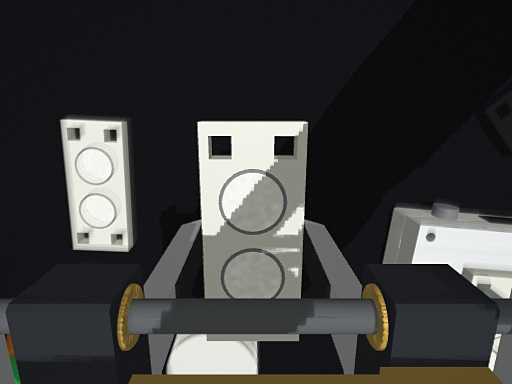

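apply_moves([
  [[0,0,0],[0,0,0.043],0.4],
  [[-1,2.8,0],[0,0,0.0425],0.4],
  [[-1.7,3.2,0],[0,0,0],0.4],
  [[-1.7,3.2,0],[0,0,0],0.4],
  [[-1.7,3.2,0],[0,0,0],0.4],
  [[-1.7,3.2,0],[0,0,0],0.4],
  [[-1.7,3.2,0],[0,0,0],0.4],
  [[-1.8,3.2,0],[0,0,0],0.4],
])

```text
time_s: 42.9
tool_pos: [0.5939, 0.0109, 0.3419]
tcp_rot: [0.0, 0.021, 1.0, -0.0]
ft_force: [0.2, 0.2, -1.4]
finger_gap: 0.0557
```

apply_moves([
  [[0,0,0],[0,0,0],0.4],
  [[0,0,0],[0,0,0],0.4],
  [[0,0,0],[0,0,0],0.4],
  [[0,0,0],[0,0,0],0.4],
  [[0,0,0],[0,0,0],0.4],
  [[0,0,0],[0,0,0],0.4],
])

```text
time_s: 43.5
tool_pos: [0.5932, 0.0088, 0.3419]
tcp_rot: [-0.0, 0.022, 1.0, -0.0]
ft_force: [0.1, 0.4, 0.0]
finger_gap: 0.0557
```

```bash
python3 go.py 594.3 9 342 177.6; python3 tier.py w17 60|head -1;  python3 - <<'E'
from h import *
im=cv2.imread('pics/w17.png'); cv2.imwrite('pics/w17c.png',cv2.resize(im[110:170,190:316],None,fx=6,fy=6,interpolation=cv2.INTER_NEAREST))
E
```

```text
t 43.5 pos [593.3   9.3 341.9] yaw 177.57 tilt [ 0. -0.] gap 55.7 F [0.1 0.4 0. ]
turn first (tool rotvec) [-0.      0.     -0.0005]  then shift cm [-0.1  -0.02 -0.01] | shift without turn [-0.1  -0.02 -0.01]
t 44.5 TCP [593.4   9.6 341.8] yaw 177.6 tilt [-0. -0.] gap 0.05554661563290054
```

View pics/w17c.png

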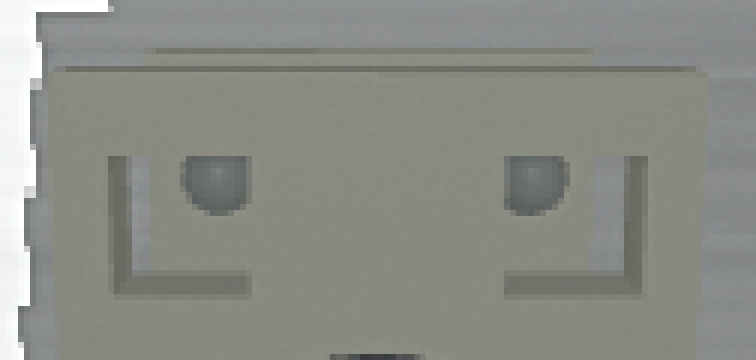

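The dome tips sit symmetrically in the holes, as before. Lowering onto tier one.

apply_moves([
  [[-0.08,-0.03,1],[0,0,0],0.4],
  [[0,0,1],[0,0,0],0.4],
  [[0,0,1],[0,0,0],0.4],
  [[0,0,0.7],[0,0,0],0.4],
  [[0,0,0.7],[0,0,0],0.4],
  [[0,0,0.7],[0,0,0],0.4],
  [[0,0,0.6],[0,0,0],0.4],
  [[0,0,0],[0,0,0],0.4],
])

```text
time_s: 45.3
tool_pos: [0.5938, 0.0093, 0.2837]
tcp_rot: [-0.001, 0.021, 1.0, 0.0]
ft_force: [-0.5, 0.5, -0.9]
finger_gap: 0.0557
```

```bash
python3 go.py 594.3 9.1 276 177.6
```

```text
t 45.3 pos [594.3   9.2 285. ] yaw 177.6 tilt [ 0.02 -0.  ] gap 55.7 F [-0.5  0.5 -0.9]
turn first (tool rotvec) [-0.      0.0004  0.    ]  then shift cm [-0.   -0.01  0.9 ] | shift without turn [-0.   -0.01  0.9 ]
```

apply_moves([
  [[0,0,0.4],[0,0,0],0.4],
  [[0,0,0.3],[0,0,0],0.4],
  [[0,0,0.15],[0,0,0],0.4],
  [[0,0,0],[0,0,0],0.4],
  [[0,0,0],[0,0,0],0.4],
])

```text
time_s: 46.3
tool_pos: [0.5942, 0.0092, 0.2762]
tcp_rot: [-0.0, 0.021, 1.0, 0.0]
ft_force: [-0.8, -0.5, -0.2]
finger_gap: 0.0559
```

```bash
python3 go.py 594.3 9.1 276 177.6
```

```text
t 46.3 pos [594.2   9.2 276.3] yaw 177.6 tilt [ 0. -0.] gap 55.9 F [-0.8 -0.5 -0.2]
turn first (tool rotvec) [-0.  0.  0.]  then shift cm [-0.01 -0.01  0.03] | shift without turn [-0.01 -0.01  0.03]
```

apply_moves([
  [[0,0,0.05],[0,0,0],0.6],
  [[0,0,0],[0,0,0],0.7],
  [[0,0,0],[0,0,0],0.8],
  [[0,0,0],[0,0,0],0.8],
  [[0,0,0],[0,0,0],0.8],
  [[0,0,-2],[0,0,0],0.8],
  [[0,0,-4],[0,0,0],0.8],
  [[0,0,-4],[0,0,0],0.8],
])

```text
time_s: 47.6
tool_pos: [0.5937, 0.0092, 0.3758]
tcp_rot: [-0.001, 0.021, 1.0, 0.0]
ft_force: [0.9, -0.5, 0.2]
finger_gap: 0.0749
```

apply_moves([
  [[0,0,-1],[0,0,0],0.8],
  [[0,0,0],[0,0,0],0.8],
  [[0,0,0],[0,0,0],0.8],
])

```text
time_s: 47.9
tool_pos: [0.5937, 0.0093, 0.3844]
tcp_rot: [-0.001, 0.021, 1.0, 0.0]
ft_force: [-0.3, 0.6, -0.9]
finger_gap: 0.0753
```

```bash
python3 tier.py w18 88|head -1; python3 go.py 483 -357 330 180;  python3 - <<'E'
from h import *
im,d=grab('top','top18'); K,T=cal('top')
for r in rects(im,K,T,im.min(2)>150,0.014,150,6000): 
    if 100<r[0][0]<450 and r[0][1]>60: print(r)
E
```

```text
t 48.4 TCP [593.7   9.3 384.1] yaw 177.6 tilt [-0.17  0.02] gap 0.07509672499878273
t 48.4 pos [594.2   9.2 385.8] yaw 177.6 tilt [ 0. -0.] gap 75.1 F [-0.1  0.1 -0.3]
turn first (tool rotvec) [-0.      0.     -0.0419]  then shift cm [ 11.12 -36.62   5.58] | shift without turn [  9.58 -37.05   5.58]
([284.0, 365.0], -6.3, -80.3, 113.9, 27.8, -0.7)
([155.0, 217.0], 450.2, 325.3, 131.6, 58.8, 3.79)
([368.0, 206.0], 482.3, -358.6, 130.4, 59.9, -0.52)
([273.0, 187.0], 545.6, -57.0, 107.2, 23.3, -2.87)
([249.0, 183.0], 567.4, 27.0, 140.5, 125.8, -2.49)
([193.0, 173.0], 565.7, 215.5, 276.9, 128.2, 5.67)
([331.0, 152.0], 657.1, -245.1, 96.5, 94.6, 89.25)
([244.0, 136.0], 713.3, 35.0, 139.1, 50.4, 83.31)
([185.0, 106.0], 812.9, 228.8, 91.7, 77.7, 84.72)
```

View pics/w18.png

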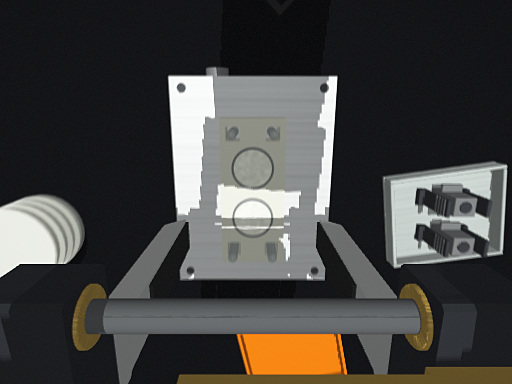

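Tier two is seated too. Now the outer right tier at top image (368,206), travelling high past the dishes and the bottle.

apply_moves([
  [[1.2,-3,0],[0,0,-0.042],0.8],
  [[1.4,-4.2,0],[0,0,0],0.8],
  [[1.4,-4.2,0],[0,0,0],0.8],
  [[1.4,-4.2,0],[0,0,0],0.8],
  [[1.4,-4.2,0],[0,0,0],0.8],
  [[1.4,-4.2,0],[0,0,0],0.8],
  [[1.4,-4.2,0],[0,0,0],0.8],
  [[1.4,-4.2,0],[0,0,0],0.8],
])

```text
time_s: 49.75
tool_pos: [0.4822, -0.3159, 0.3861]
tcp_rot: [0.0, -0.0, 1.0, -0.0]
ft_force: [0.1, -0.1, 0.7]
finger_gap: 0.0751
```

apply_moves([
  [[0.1,-4,1],[0,0,0],0.8],
  [[0,0,2.5],[0,0,0],0.8],
  [[0,0,2],[0,0,0],0.8],
  [[0,0,0],[0,0,0],0.8],
  [[0,0,0],[0,0,0],0.8],
  [[0,0,0],[0,0,0],0.8],
  [[0,0,0],[0,0,0],0.8],
])

```text
time_s: 50.45
tool_pos: [0.4826, -0.3543, 0.3326]
tcp_rot: [0.001, -0.0, 1.0, -0.001]
ft_force: [1.0, -0.4, 0.8]
finger_gap: 0.0751
```

```bash
python3 tier.py w19 14; python3 go.py 483 -357 202 180
```

```text
t 51.0 TCP [ 482.2 -354.2  331.6] yaw -179.98 tilt [ 0.05 -0.06] gap 0.07516860696555107
outline ([373.0, 343.0], 664.2, -222.3, 111.5, 72.4, -71.16)
outline ([150.0, 329.0], 661.0, -457.3, 146.2, 99.8, -89.92)
outline ([249.0, 181.0], 482.5, -357.9, 130.1, 57.1, -0.02)
th 60 ([475.0, 331.0], 642.3, -113.2, 83.0, 79.8, -87.81)
th 60 ([38.0, 309.0], 622.8, -570.1, 139.4, 100.2, -11.09)
th 60 ([276.0, 332.0], 613.2, -307.0, 485.1, 194.9, -89.9)
th 60 ([249.0, 181.0], 482.6, -358.0, 132.1, 57.9, -0.17)
th 85 ([476.0, 331.0], 641.1, -112.5, 81.3, 63.4, -89.91)
th 85 ([32.0, 330.0], 642.5, -592.4, 77.5, 64.8, -89.92)
th 85 ([250.0, 305.0], 608.9, -355.9, 359.0, 191.6, -87.49)
th 85 ([249.0, 181.0], 483.0, -357.9, 131.3, 57.7, -0.08)
th 100 ([255.0, 326.0], 657.9, -354.1, 358.0, 105.7, -89.92)
th 100 ([249.0, 181.0], 483.0, -357.9, 131.2, 57.5, -0.08)
t 50.95 pos [ 482.  -354.3  330.8] yaw -179.99 tilt [-0.01  0.  ] gap 75.2 F [-0.9 -0.1 -0.3]
turn first (tool rotvec) [ 0.0001 -0.0001  0.0001]  then shift cm [-0.1  -0.27 12.88] | shift without turn [-0.1  -0.27 12.88]
```

View pics/w19.png

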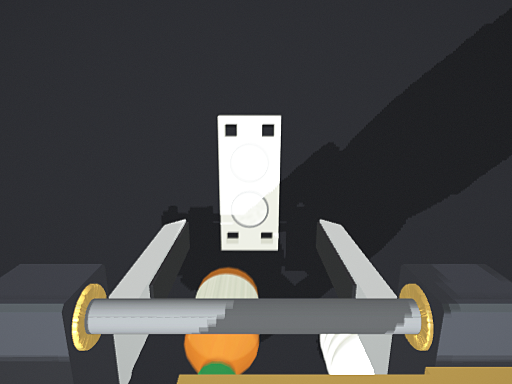

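```bash
python3 - <<'E'
from h import *
im=cv2.imread('pics/top18.png'); K,T=cal('top'); b,g,r=[im[...,i].astype(int) for i in range(3)]
m=(g>b+40)&(g>r+40); m[:, :340]=0; m[250:]=0; m[:,430:]=0
ys,xs=np.nonzero(m); print(xs.mean(),ys.mean(),plane(K,T,[xs.mean(),ys.mean()],.13)*1000)
K,T=cal('scene'); im,_=grab('scene','s19')
E
python3 go.py 483 -357.8 202 180
```

```text
386.78350515463916 161.89690721649484 [[ 603.91156153 -381.7737543   130.        ]]
t 51.5 pos [ 482.  -354.3  330.9] yaw -179.99 tilt [ 0. -0.] gap 75.1 F [-0.   0.9 -0. ]
turn first (tool rotvec) [-0.      0.      0.0001]  then shift cm [-0.1  -0.35 12.89] | shift without turn [-0.1  -0.35 12.89]
```

The bottle's near edge is at x≈572, 50 mm clear of the gripper body. Descending.

apply_moves([
  [[-0.1,-0.35,2.5],[0,0,0],0.8],
  [[0,0,2.5],[0,0,0],0.8],
  [[0,0,2.5],[0,0,0],0.8],
  [[0,0,2.5],[0,0,0],0.8],
  [[0,0,1.7],[0,0,0],0.8],
  [[0,0,0.8],[0,0,0],0.8],
  [[0,0,0.2],[0,0,0],0.8],
  [[0,0,0],[0,0,0],0.8],
])

```text
time_s: 52.8
tool_pos: [0.4832, -0.358, 0.2043]
tcp_rot: [0.0, -0.0, 1.0, -0.0]
ft_force: [0.0, -0.6, -0.1]
finger_gap: 0.0752
```

```bash
python3 go.py 483 -357.8 202 180
```

```text
t 52.8 pos [ 483.3 -358.1  204.8] yaw -179.99 tilt [ 0.07 -0.07] gap 75.2 F [ 0.  -0.6 -0.1]
turn first (tool rotvec) [-0.0012  0.0012  0.0001]  then shift cm [0.03 0.03 0.28] | shift without turn [0.03 0.03 0.28]
```

apply_moves([
  [[0,0,0.2],[0,0,0],0.8],
  [[0,0,0],[0,0,0],0.6],
  [[0,0,0],[0,0,0],0.5],
  [[0,0,0],[0,0,0],0.4],
  [[0,0,0],[0,0,0],0.4],
  [[0,0,0],[0,0,0],0.4],
  [[0,0,0],[0,0,0],0.4],
], force=25)

```text
time_s: 54.0
tool_pos: [0.4829, -0.3577, 0.2017]
tcp_rot: [-0.0, -0.0, 1.0, 0.0]
ft_force: [0.4, -0.6, -0.5]
finger_gap: 0.0554
```

apply_moves([
  [[0,0,-0.5],[0,0,0],0.4],
  [[0,0,-1],[0,0,0],0.4],
  [[0,0,-2],[0,0,0],0.4],
  [[0,0,-3],[0,0,0],0.4],
  [[0,0,-4],[0,0,0],0.4],
  [[0,0,-3.5],[0,0,0],0.4],
  [[0,0,0],[0,0,0],0.4],
  [[0,0,0],[0,0,0],0.4],
])

```text
time_s: 54.8
tool_pos: [0.4831, -0.3579, 0.3435]
tcp_rot: [0.001, -0.0, 1.0, -0.001]
ft_force: [-1.1, 1.0, -1.5]
finger_gap: 0.0556
```

```bash
python3 tier.py w20 60|head -1; python3 held.py w20 188; python3 go.py 594.2 9.1 342 177.6
```

```text
t 55.3 TCP [ 482.6 -357.4  340.6] yaw -180.0 tilt [-0.1  0.1] gap 0.05546427708563036
hole px [220.5 145. ] [ 16  24  20  19 363] tool mm [ 52.9 -16.6 188. ]
hole px [284. 145.] [ 79  24  21  19 373] tool mm [ 52.9  16.3 188. ]
top edge row 120.5 [ 65.3   0.2 188. ] expect x=65
sides row195 200.5 304.5 [[ 26.1 -28.1 188. ]
 [ 26.1  28.  188. ]]
t 55.3 pos [ 483.  -357.8  341.7] yaw -179.99 tilt [-0.01  0.01] gap 55.5 F [-0.3  0.1 -0.7]
turn first (tool rotvec) [ 0.0001 -0.0001  0.042 ]  then shift cm [-9.580e+00  3.712e+01 -3.000e-02] | shift without turn [-1.113e+01  3.669e+01 -2.000e-02]
```

View pics/w20.png

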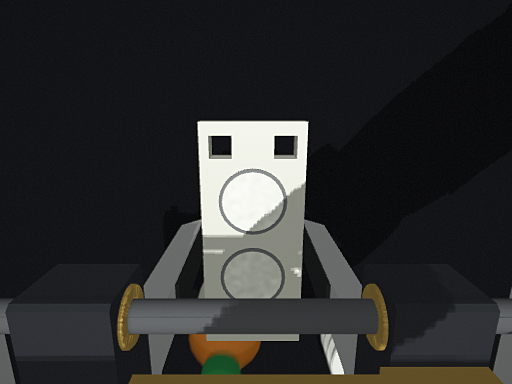

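apply_moves([
  [[0,4,0],[0,0,0.042],0.4],
  [[0,4,0],[0,0,0],0.4],
  [[0,4,0],[0,0,0],0.4],
  [[-1,4,0],[0,0,0],0.4],
  [[-1.5,4,0],[0,0,0],0.4],
  [[-2,4,0],[0,0,0],0.4],
  [[-2,4,0],[0,0,0],0.4],
  [[-2,4,0],[0,0,0],0.4],
])

```text
time_s: 56.6
tool_pos: [0.5802, -0.0399, 0.3422]
tcp_rot: [0.0, 0.021, 1.0, -0.0]
ft_force: [1.6, -0.6, -1.4]
finger_gap: 0.0556
```

apply_moves([
  [[-1,3,0],[0,0,0],0.4],
  [[0,2.1,0],[0,0,0],0.4],
  [[0,0,0],[0,0,0],0.4],
  [[0,0,0],[0,0,0],0.4],
  [[0,0,0],[0,0,0],0.4],
  [[0,0,0],[0,0,0],0.4],
  [[0,0,0],[0,0,0],0.4],
  [[0,0,0],[0,0,0],0.4],
])

```text
time_s: 57.4
tool_pos: [0.5917, 0.0082, 0.3419]
tcp_rot: [0.0, 0.022, 1.0, -0.0]
ft_force: [-0.0, 0.7, -0.9]
finger_gap: 0.0558
```

```bash
python3 go.py 594.2 9.1 342 177.6; python3 tier.py w21 60|head -1
```

```text
t 57.4 pos [591.7   8.7 341.9] yaw 177.58 tilt [ 0. -0.] gap 55.8 F [-0.   0.7 -0.9]
turn first (tool rotvec) [-0.      0.     -0.0004]  then shift cm [-0.24  0.05 -0.01] | shift without turn [-0.24  0.05 -0.01]
t 58.4 TCP [591.8   9.  341.9] yaw 177.6 tilt [ 0. -0.] gap 0.055861285707609815
```

apply_moves([
  [[-0.24,0,0],[0,0,0],0.4],
  [[0,0,0],[0,0,0],0.4],
  [[0,0,0],[0,0,0],0.4],
  [[0,0,0],[0,0,0],0.4],
])

```text
time_s: 58.8
tool_pos: [0.5942, 0.0088, 0.3418]
tcp_rot: [-0.0, 0.021, 1.0, -0.0]
ft_force: [-0.6, 0.6, -0.6]
finger_gap: 0.0558
```

```bash
python3 go.py 594.2 9.1 342 177.6; python3 tier.py w21 60|head -1;  python3 - <<'E'
from h import *
im=cv2.imread('pics/w21.png'); cv2.imwrite('pics/w21c.png',cv2.resize(im[110:170,190:316],None,fx=6,fy=6,interpolation=cv2.INTER_NEAREST))
E
```

```text
t 58.8 pos [594.1   8.9 341.8] yaw 177.6 tilt [-0. -0.] gap 55.8 F [-0.6  0.6 -0.6]
turn first (tool rotvec) [-0.     -0.0001  0.    ]  then shift cm [-0.01  0.02 -0.02] | shift without turn [-0.01  0.02 -0.02]
t 59.8 TCP [594.1   8.9 341.8] yaw 177.6 tilt [-0. -0.] gap 0.055668439727089444
```

View pics/w21c.png

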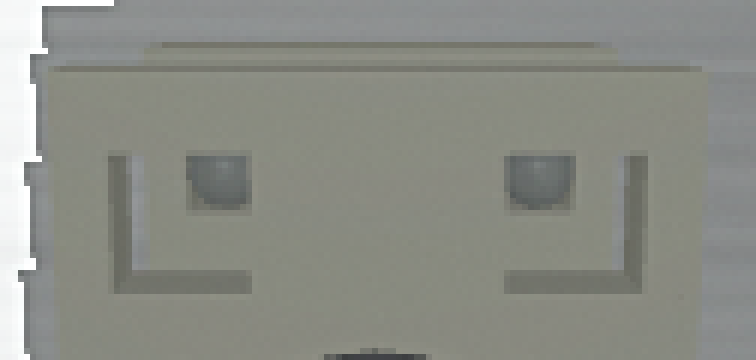

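Aligned to within about 0.5 mm. Lowering the third tier.

apply_moves([
  [[0,0.03,1],[0,0,0],0.4],
  [[0,0,1],[0,0,0],0.4],
  [[0,0,0.7],[0,0,0],0.4],
  [[0,0,0.7],[0,0,0],0.4],
  [[0,0,0.6],[0,0,0],0.4],
  [[0,0,0.4],[0,0,0],0.4],
  [[0,0,0],[0,0,0],0.4],
])

```text
time_s: 60.5
tool_pos: [0.5939, 0.0092, 0.297]
tcp_rot: [-0.001, 0.021, 1.0, 0.0]
ft_force: [-1.2, -0.2, -0.9]
finger_gap: 0.0556
```

apply_moves([
  [[0,0,0.4],[0,0,0],0.4],
  [[0,0,0.2],[0,0,0],0.4],
  [[0,0,0.1],[0,0,0],0.4],
  [[0,0,0],[0,0,0],0.4],
  [[0,0,0],[0,0,0],0.4],
])

```text
time_s: 61.0
tool_pos: [0.5942, 0.0092, 0.291]
tcp_rot: [0.0, 0.021, 1.0, -0.0]
ft_force: [0.2, 0.5, -0.9]
finger_gap: 0.0553
```

```bash
python3 go.py 594.3 9.1 290 177.6
```

```text
t 61.0 pos [594.2   9.2 291. ] yaw 177.6 tilt [ 0.01 -0.  ] gap 55.3 F [ 0.2  0.5 -0.9]
turn first (tool rotvec) [-0.      0.0002 -0.    ]  then shift cm [-0.01 -0.01  0.1 ] | shift without turn [-0.01 -0.01  0.1 ]
```

apply_moves([
  [[0,0,0.1],[0,0,0],0.4],
  [[0,0,0],[0,0,0],0.4],
  [[0,0,0],[0,0,0],0.7],
  [[0,0,0],[0,0,0],0.8],
  [[0,0,0],[0,0,0],0.8],
  [[0,0,0],[0,0,0],0.8],
  [[0,0,-2],[0,0,0],0.8],
  [[0,0,-4],[0,0,0],0.8],
])

```text
time_s: 62.3
tool_pos: [0.5926, 0.0093, 0.3464]
tcp_rot: [-0.005, 0.021, 1.0, 0.0]
ft_force: [0.2, 0.3, -0.4]
finger_gap: 0.0754
```

apply_moves([
  [[0,0,-4],[0,0,0],0.8],
  [[0,0,0],[0,0,0],0.8],
  [[0,0,0],[0,0,0],0.8],
  [[0,0,0],[0,0,0],0.8],
])

```text
time_s: 62.7
tool_pos: [0.5936, 0.0092, 0.3883]
tcp_rot: [-0.001, 0.021, 1.0, 0.0]
ft_force: [0.6, 0.1, -0.1]
finger_gap: 0.0751
```

```bash
python3 tier.py w22 102|head -1; python3 go.py 449 326 330 184;  python3 - <<'E'
from h import *
im,d=grab('top','top22'); K,T=cal('top')
for r in rects(im,K,T,im.min(2)>150,0.008,150,6000): 
    if 100<r[0][0]<450 and r[0][1]>60: print(r)
grab('scene','s22')
E
```

```text
t 63.2 TCP [593.8   9.2 388.4] yaw 177.6 tilt [-0.15  0.02] gap 0.07501833489954275
t 63.2 pos [594.2   9.2 389.9] yaw 177.6 tilt [ 0. -0.] gap 75.0 F [-0.1 -0.6 -1.1]
turn first (tool rotvec) [-0.      0.     -0.1117]  then shift cm [12.27 32.62  5.99] | shift without turn [15.83 31.05  5.99]
([284.0, 365.0], -9.0, -79.9, 114.5, 26.8, 0.99)
([155.0, 217.0], 450.2, 327.0, 132.3, 59.1, 3.79)
([270.0, 200.0], 500.3, -52.2, 200.6, 29.4, -10.56)
([252.0, 191.0], 527.4, 34.2, 230.9, 124.0, -6.63)
([186.0, 156.0], 651.4, 223.3, 132.8, 107.7, -84.22)
([331.0, 152.0], 656.6, -246.2, 98.4, 96.7, -1.15)
([244.0, 135.0], 715.4, 35.5, 141.2, 52.7, 81.41)
([186.0, 106.0], 814.7, 229.9, 92.3, 78.1, 85.13)
```

View pics/w22.png

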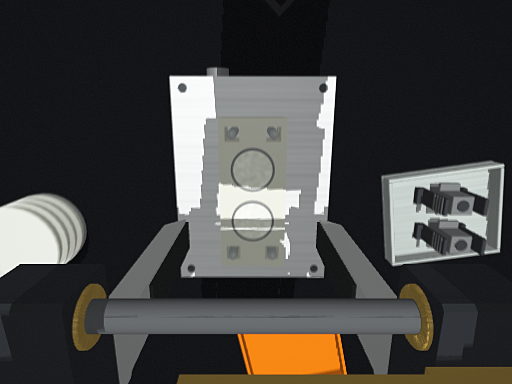

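View pics/s22.png

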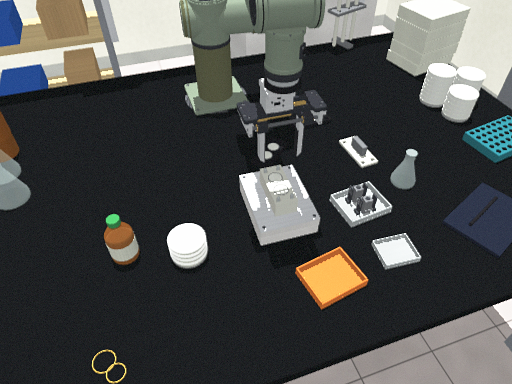

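All three tiers are stacked: flat, tips visible in all four holes, and clean in the scene view. Last is the cover at top image (155,217), gripped by its 18 mm handle.

apply_moves([
  [[1.2,2.5,0],[0,0,-0.056],0.8],
  [[1.5,3.5,0],[0,0,-0.056],0.8],
  [[1.5,4,0],[0,0,0],0.8],
  [[1.5,4,0],[0,0,0],0.8],
  [[1.5,4,0],[0,0,0],0.8],
  [[1.5,4,0],[0,0,0],0.8],
  [[1.5,4,1],[0,0,0],0.8],
  [[1.5,4,2],[0,0,0],0.8],
])

```text
time_s: 64.6
tool_pos: [0.461, 0.3043, 0.3618]
tcp_rot: [0.003, -0.035, 0.999, 0.001]
ft_force: [1.3, 0.1, -0.0]
finger_gap: 0.0756
```

apply_moves([
  [[0.5,2.4,2],[0,0,0],0.6],
  [[0,0,0],[0,0,0],0.6],
  [[0,0,0],[0,0,0],0.6],
  [[0,0,0],[0,0,0],0.6],
  [[0,0,0],[0,0,0],0.6],
  [[0,0,0],[0,0,0],0.6],
])

```text
time_s: 65.2
tool_pos: [0.4553, 0.3253, 0.3408]
tcp_rot: [0.001, -0.034, 0.999, 0.0]
ft_force: [0.5, 0.3, -0.9]
finger_gap: 0.0563
```

```bash
python3 tier.py w23 8; python3 go.py 449 326 210 184
```

```text
t 65.7 TCP [454.8 325.7 340.2] yaw -176.03 tilt [0.03 0.01] gap 0.056442997267249925
outline ([178.0, 339.0], 644.2, 255.6, 113.7, 92.8, -85.2)
outline ([256.0, 172.0], 449.3, 328.4, 129.6, 57.2, 3.86)
th 60 ([337.0, 326.0], 590.0, 409.8, 460.2, 204.2, -86.01)
th 60 ([48.0, 315.0], 615.1, 130.4, 224.8, 142.5, -7.12)
th 60 ([256.0, 172.0], 449.4, 328.3, 131.6, 57.8, 3.89)
th 85 ([47.0, 336.0], 660.2, 111.8, 134.6, 112.1, -88.68)
th 85 ([467.0, 333.0], 629.2, 565.7, 134.6, 129.1, -76.21)
th 85 ([236.0, 311.0], 589.2, 328.7, 296.3, 191.4, -86.01)
th 85 ([256.0, 173.0], 449.4, 328.4, 131.6, 57.6, 3.87)
th 100 ([251.0, 335.0], 634.8, 338.1, 284.0, 99.1, -86.01)
th 100 ([256.0, 173.0], 449.5, 328.5, 131.6, 57.4, 3.58)
t 65.7 pos [454.4 326.2 339.8] yaw -175.98 tilt [-0. -0.] gap 56.4 F [-0.4 -0.5  0.7]
turn first (tool rotvec) [-0.     -0.0001  0.0004]  then shift cm [ 0.54  0.02 12.98] | shift without turn [ 0.54  0.02 12.98]
```

View pics/w23.png

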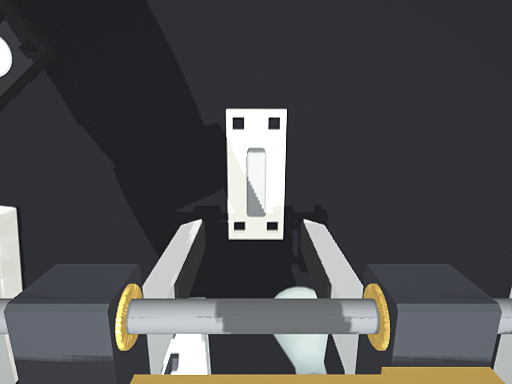

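The cover is at (449.4, 328.4), yaw 3.9°, with the handle on its centre line at (256,182). Lowering over the handle.

```bash
python3 go.py 449.4 328.4 210 183.87
```

```text
t 66.2 pos [454.5 326.1 339.8] yaw -175.98 tilt [ 0. -0.] gap 56.4 F [-0.7  0.1  0.1]
turn first (tool rotvec) [-0.      0.      0.0026]  then shift cm [ 0.49  0.26 12.98] | shift without turn [ 0.49  0.26 12.98]
```

apply_moves([
  [[0.49,0.26,2.5],[0,0,0.0026],0.6],
  [[0,0,2.5],[0,0,0],0.6],
  [[0,0,2.5],[0,0,0],0.6],
  [[0,0,2.5],[0,0,0],0.6],
  [[0,0,1.7],[0,0,0],0.6],
  [[0,0,0.9],[0,0,0],0.6],
  [[0,0,0.3],[0,0,0],0.6],
  [[0,0,0],[0,0,0],0.6],
])

```text
time_s: 67.5
tool_pos: [0.4496, 0.3285, 0.211]
tcp_rot: [0.0, -0.034, 0.999, 0.0]
ft_force: [0.0, 0.2, -0.2]
finger_gap: 0.0564
```

```bash
python3 go.py 449.4 328.4 210 183.87
```

```text
t 67.5 pos [449.8 328.6 211.7] yaw -176.13 tilt [0.08 0.04] gap 56.4 F [ 0.   0.2 -0.2]
turn first (tool rotvec) [ 0.0006  0.0014 -0.    ]  then shift cm [ 0.04 -0.01  0.17] | shift without turn [ 0.04 -0.02  0.17]
```

apply_moves([
  [[0,0,0.1],[0,0,0],0.5],
  [[0,0,0],[0,0,0],0.3],
  [[0,0,0],[0,0,0],0.15],
  [[0,0,0],[0,0,0],0.05],
  [[0,0,0],[0,0,0],0],
  [[0,0,0],[0,0,0],0],
  [[0,0,0],[0,0,0],0],
  [[0,0,0],[0,0,0],0],
], force=30)

```text
time_s: 68.8
tool_pos: [0.4494, 0.3284, 0.2098]
tcp_rot: [-0.0, -0.034, 0.999, 0.0]
ft_force: [0.5, 0.4, -0.3]
finger_gap: 0.0179
```

apply_moves([
  [[0,0,0],[0,0,0],0],
  [[0,0,0],[0,0,0],0],
  [[0,0,0],[0,0,0],0],
])

```text
time_s: 69.1
tool_pos: [0.4494, 0.3284, 0.2098]
tcp_rot: [0.0, -0.034, 0.999, 0.0]
ft_force: [0.5, 0.2, -1.2]
finger_gap: 0.0182
```

```bash
python3 go.py 449.4 328.4 210 183.87
```

```text
t 69.1 pos [449.4 328.4 209.8] yaw -176.13 tilt [-0.  0.] gap 18.2 F [ 0.5  0.2 -1.2]
turn first (tool rotvec) [ 0.     -0.     -0.0001]  then shift cm [-0.    0.   -0.02] | shift without turn [-0.    0.   -0.02]
```

apply_moves([
  [[0,0,-0.5],[0,0,0],0],
  [[0,0,-1],[0,0,0],0],
  [[0,0,-2],[0,0,0],0],
  [[0,0,-3],[0,0,0],0],
  [[0,0,-4],[0,0,0],0],
  [[0,0,-3.7],[0,0,0],0],
  [[0,0,0],[0,0,0],0],
  [[0,0,0],[0,0,0],0],
])

```text
time_s: 70.4
tool_pos: [0.4495, 0.3284, 0.3534]
tcp_rot: [0.001, -0.034, 0.999, 0.001]
ft_force: [-0.9, 0.3, -2.0]
finger_gap: 0.0179
```

```bash
python3 tier.py w24 60|head -1; sed -i 's/x0,x1,y0,y1=195,312,112,168/x0,x1,y0,y1=195,312,118,178/' held.py; python3 held.py w24 202; python3 go.py 594.2 9.1 352 177.6
```

```text
t 70.9 TCP [448.9 328.1 350.6] yaw -176.13 tilt [-0.12 -0.07] gap 0.017673450679819958
hole px [222.5 143. ] [ 18  16  20  19 351] tool mm [ 52.5 -16.9 202. ]
hole px [282. 143.] [ 78  16  19  19 361] tool mm [ 52.5  16.4 202. ]
top edge row 119.5 [6.53e+01 2.00e-01 2.02e+02] expect x=65
sides row195 203.5 300.5 [[ 22.3 -28.7 202. ]
 [ 22.3  27.9 202. ]]
t 70.9 pos [449.4 328.4 351.7] yaw -176.13 tilt [-0.01 -0.01] gap 17.7 F [ 0.1  0.5 -1.1]
turn first (tool rotvec) [-1.000e-04 -2.000e-04  1.094e-01]  then shift cm [-1.580e+01 -3.129e+01 -3.000e-02] | shift without turn [-1.229e+01 -3.283e+01 -3.000e-02]
```

View pics/w24.png

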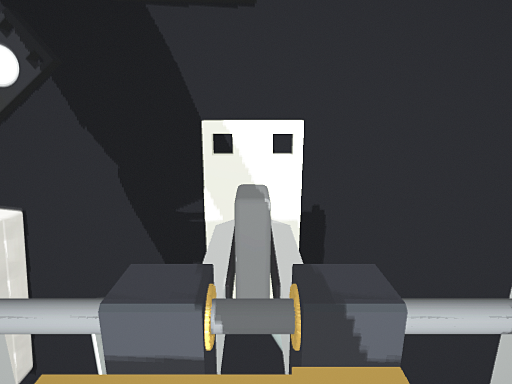

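apply_moves([
  [[0,-2,0],[0,0,0.055],0],
  [[-1.4,-3.5,0],[0,0,0.0544],0],
  [[-2.4,-4.3,0],[0,0,0],0],
  [[-2.4,-4.3,0],[0,0,0],0],
  [[-2.4,-4.3,0],[0,0,0],0],
  [[-2.4,-4.3,0],[0,0,0],0],
  [[-2.4,-4.3,0],[0,0,0],0],
  [[-2,-4,0],[0,0,0],0],
])

```text
time_s: 72.2
tool_pos: [0.5952, 0.0107, 0.3521]
tcp_rot: [0.0, 0.021, 1.0, -0.0]
ft_force: [-0.3, -0.0, -1.3]
finger_gap: 0.0179
```

apply_moves([
  [[0,0,0],[0,0,0],0],
  [[0,0,0],[0,0,0],0],
  [[0,0,0],[0,0,0],0],
  [[0,0,0],[0,0,0],0],
  [[0,0,0],[0,0,0],0],
  [[0,0,0],[0,0,0],0],
])

```text
time_s: 72.8
tool_pos: [0.5941, 0.014, 0.352]
tcp_rot: [0.0, 0.02, 1.0, 0.0]
ft_force: [0.5, -0.1, -1.2]
finger_gap: 0.018
```

```bash
python3 go.py 594.2 9.1 352 177.6;  python3 go.py 594.2 9.1 352 177.6
```

```text
t 72.8 pos [594.3  13.3 351.9] yaw 177.63 tilt [ 0. -0.] gap 18.0 F [ 0.5 -0.1 -1.2]
turn first (tool rotvec) [-0.      0.0001  0.0006]  then shift cm [-0.01 -0.42 -0.01] | shift without turn [-0.01 -0.42 -0.01]
t 73.3 pos [594.4  12.9 351.8] yaw 177.59 tilt [-0. -0.] gap 17.8 F [ 0.3 -0.1 -0.4]
turn first (tool rotvec) [-0.     -0.     -0.0001]  then shift cm [ 0.   -0.38 -0.02] | shift without turn [ 0.   -0.38 -0.02]
```

apply_moves([
  [[0,-0.38,0],[0,0,0],0],
  [[0,0,0],[0,0,0],0],
  [[0,0,0],[0,0,0],0],
  [[0,0,0],[0,0,0],0],
  [[0,0,0],[0,0,0],0],
])

```text
time_s: 74.3
tool_pos: [0.5942, 0.0092, 0.3519]
tcp_rot: [0.0, 0.021, 1.0, 0.0]
ft_force: [0.3, 0.0, -1.0]
finger_gap: 0.018
```

```bash
python3 go.py 594.2 9.1 352 177.6; python3 tier.py w25 60|head -1;  python3 - <<'E'
from h import *
im=cv2.imread('pics/w25.png'); cv2.imwrite('pics/w25c.png',cv2.resize(im[110:170,190:316],None,fx=6,fy=6,interpolation=cv2.INTER_NEAREST))
E
```

```text
t 74.3 pos [594.2   9.2 351.9] yaw 177.6 tilt [ 0. -0.] gap 18.0 F [ 0.3  0.  -1. ]
turn first (tool rotvec) [-0.      0.      0.0001]  then shift cm [ 0.   -0.01 -0.01] | shift without turn [ 0.   -0.01 -0.01]
t 75.3 TCP [594.2   9.2 351.8] yaw 177.6 tilt [-0.  0.] gap 0.017815157544413665
```

View pics/w25c.png

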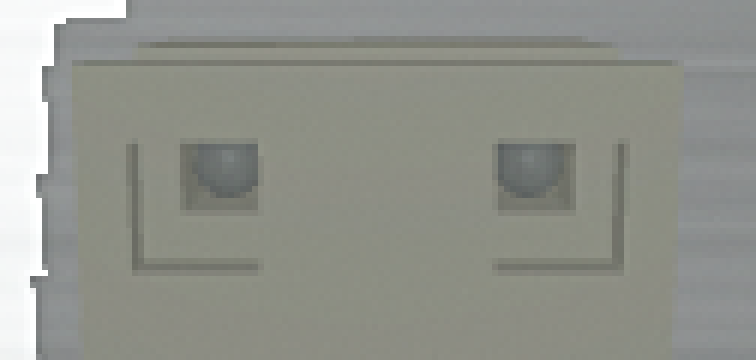

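Run:
```python
from h import *
c=robot.get_calibration('wrist'); K=np.array(c['camera_matrix']); T=np.array(c['tool_from_camera'])
print((plane(K,T,[(227.5,137.1),(278.5,137.1)],.244)*1000).round(1))
print((plane(K,T,[(253,133.5),(253,155.3)],.202)*1000).round(1))
```

```text
[[ 52.  -17.2 244. ]
 [ 52.   17.8 244. ]]
[[ 57.7   0.3 202. ]
 [ 45.5   0.3 202. ]]
```

Holes and posts agree to about 0.4 mm. Lowering the cover.

apply_moves([
  [[0,0,1],[0,0,0],0],
  [[0,0,0.7],[0,0,0],0],
  [[0,0,0.6],[0,0,0],0],
  [[0,0,0.5],[0,0,0],0],
  [[0,0,0.4],[0,0,0],0],
  [[0,0,0.3],[0,0,0],0],
  [[0,0,0.2],[0,0,0],0],
  [[0,0,0],[0,0,0],0],
])

```text
time_s: 76.1
tool_pos: [0.5942, 0.0092, 0.3146]
tcp_rot: [-0.0, 0.021, 1.0, 0.0]
ft_force: [-0.4, 0.8, -0.4]
finger_gap: 0.0177
```

```bash
python3 go.py 594.2 9.1 312 177.6
```

```text
t 76.1 pos [594.3   9.1 315. ] yaw 177.6 tilt [ 0.02 -0.  ] gap 17.7 F [-0.4  0.8 -0.4]
turn first (tool rotvec) [-0.      0.0004  0.    ]  then shift cm [ 0.01 -0.01  0.3 ] | shift without turn [ 0.01 -0.01  0.3 ]
```

apply_moves([
  [[0,0,0.1],[0,0,0],0],
  [[0,0,0.1],[0,0,0],0],
  [[0,0,0.08],[0,0,0],0],
  [[0,0,0],[0,0,0],0],
  [[0,0,0],[0,0,0],0],
])

```text
time_s: 77.1
tool_pos: [0.5942, 0.0092, 0.312]
tcp_rot: [-0.0, 0.021, 1.0, -0.0]
ft_force: [-0.9, -0.3, -0.6]
finger_gap: 0.0179
```

```bash
python3 go.py 594.2 9.1 312 177.6; python3 -c "
from h import *
grab('wrist','w26')"
```

```text
t 77.1 pos [594.2   9.2 312. ] yaw 177.6 tilt [-0. -0.] gap 17.9 F [-0.9 -0.3 -0.6]
turn first (tool rotvec) [-0.     -0.0001  0.    ]  then shift cm [ 0.   -0.01  0.  ] | shift without turn [ 0.   -0.01  0.  ]
```

View pics/w26.png

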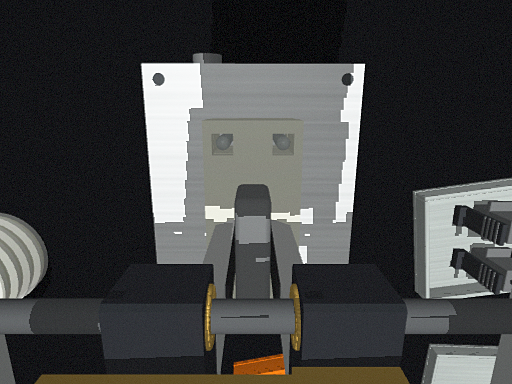

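The tips stand through the cover's holes at (222,143) and (284,143), and the plate lies on the stack. Releasing gently and rising.

apply_moves([
  [[0,0,0],[0,0,0],0.25],
  [[0,0,0],[0,0,0],0.4],
  [[0,0,0],[0,0,0],0.6],
  [[0,0,0],[0,0,0],0.6],
  [[0,0,0],[0,0,0],0.6],
  [[0,0,-1],[0,0,0],0.6],
  [[0,0,-3],[0,0,0],0.6],
  [[0,0,-4],[0,0,0],0.6],
])

```text
time_s: 78.45
tool_pos: [0.5934, 0.0093, 0.3911]
tcp_rot: [-0.003, 0.021, 1.0, 0.0]
ft_force: [1.3, -0.2, -0.1]
finger_gap: 0.0566
```

apply_moves([
  [[0,0,-3],[0,0,0],0.6],
  [[0,0,0],[0,0,0],0.6],
  [[0,0,0],[0,0,0],0.6],
  [[0,0,0],[0,0,0],0.6],
])

```text
time_s: 78.85
tool_pos: [0.5937, 0.0092, 0.4205]
tcp_rot: [-0.001, 0.021, 1.0, 0.0]
ft_force: [-0.1, 0.4, -1.2]
finger_gap: 0.0563
```

```bash
cat > fin.py <<'E'
from h import *
p,A,im,d,sd=avg(8); K,T=wcal(p,A); cv2.imwrite('pics/w27.png',im)
v,u=np.mgrid[0:384,0:512]
P=np.stack([(u-K[0,2])/K[0,0]*d,(v-K[1,2])/K[1,1]*d,d],-1)@T[:3,:3].T+T[:3,3]
c,s=np.cos(np.radians(-2.4)),np.sin(np.radians(-2.4))
X=P[...,0]-.5938; Y=P[...,1]-.0091; dx=(c*X+s*Y)*1000; dy=(-s*X+c*Y)*1000; z=P[...,2]*1000-60
ok=(d>0)&(v<295)
def st(n,m):
    if m.sum()>5: print(n,m.sum(),'z med',np.median(z[m]).round(1))
for sx in(-1,1):
    for sy in (-1,1):
        st(('plate',sx,sy),ok&(abs(dx-sx*40)<6)&(abs(dy-sy*19)<7)&(z>20)&(z<70))
st('handle',ok&(abs(dx)<25)&(abs(dy)<7)&(z>60))
m=ok&(z>46)&(z<53.5)&(abs(dx)<80)&(abs(dy)<40)&~((abs(abs(dx)-52)<7)&(abs(abs(dy)-17)<7))
q=np.c_[dx[m],dy[m]].astype(np.float32); print('plate rect in deck frame',cv2.minAreaRect(q), np.percentile(q,[1,99],axis=0))
print('t',robot.get_state()['time_s'])
grab('scene','s27');
E
python3 fin.py
```

```text
('plate', -1, -1) 223 z med 50.7
('plate', -1, 1) 236 z med 50.7
('plate', 1, -1) 174 z med 50.9
('plate', 1, 1) 177 z med 50.8
handle 1002 z med 84.8
plate rect in deck frame ((0.9316940307617188, 0.08941078186035156), (56.16758728027344, 130.42703247070312), 89.96923065185547) [[-63.52237045 -27.50765984]
 [ 64.79296875  27.73537117]]
t 79.25
```

View pics/w27.png

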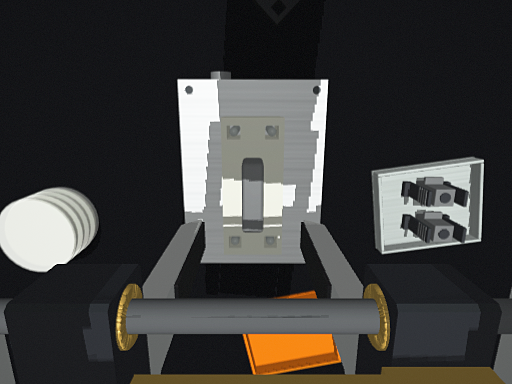

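View pics/s27.png

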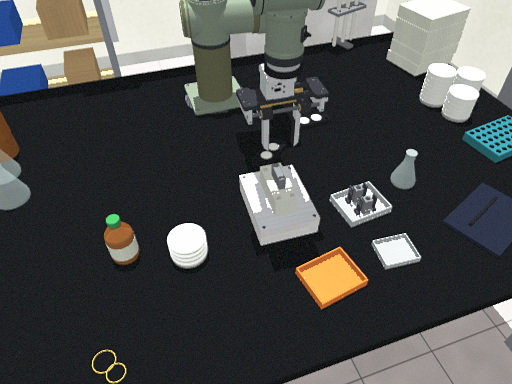

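The cover is flat: its corners read 50.7–50.9 mm against the expected 50. It is within 1 mm and 0.1° of the deck's centre and axes. Both locks are in the tray, and the bystanders are unmoved. Handing in.

```bash
python3 -c "
from rig import robot
print(robot.job_done())"
```

```text
the job is handed in; nothing more can be done
None
```

The job is done and handed in at about 79 s of the 200 s; no verdict was reported. I pinched and pulled both locks and stood them in the larger plain steel tray. I then lowered all three white tiers over the posts and put the cover on top, handle up. One tier was knocked aside early on, so I measured its new position before picking it up.

**Last checks before hand-in:**
- **Cover:** it lies level, with its four corners 50.7–50.9 mm above the deck against an ideal 50. It is within about 1 mm and 0.1° of the deck's centre and axes. The posts show in all four of its holes.
- **Tiers:** each one went fully down with no unusual force. I did not measure each tier's height separately; the cover's height shows the whole stack is down.
- **Locks:** both are in the tray in the wrist and scene views.
- **Bystanders:** the dish stack, bottle and flask look unmoved in the scene view; I did not measure them at the end.

No check failed. The only disagreement was 1–3 mm between the top and wrist cameras on the deck's position, and I used the wrist camera's value.

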